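Change a resin-print station over from wash to cure and load the washed panels

ROBOT

A 6-joint arm with a two-finger parallel gripper is mounted at the origin on the work surface. World frame = base frame: x ahead of the robot, y to its left, z up, the work surface at z = 0. Lengths are in m, angles in rad, forces in N, time in s.
With the tool pointing down it reaches from about 0.325 to 0.775 m from the base axis. Payload 9.3 kg.
Tool frame: the origin (TCP) lies at the very end of the fingers, on their centre line; the grasp point (between the pads) lies 19 mm behind it; z points along the fingers, y is the line along which they close (so a half turn about z gives the same grasp; the last joint's range is limited). The gripper opens to 85 mm and grips with 20 to 120 N. Pads are 22 mm wide; open, the fingers measure 114 mm over their backs; the gripper's body (76 mm by 85 mm) begins 54 mm behind the grasp point. The pads swing forward as they close: fully open they stand 13 mm farther back than shut.
Start: joints at [1.136, 0.259, 0.021, 1.334, 0, 1.418], TCP at [0.153, 0.528, 0.209] pointing down, gripper open.
Joint ranges: [-3.04, 3.04], [-0.91, 1.82], [-1.04, 1.36], [-1.92, 1.95], [-1.52, 1.45], [-3.14, 3.14]. Speed limits (rad/s): [2.22, 2.22, 2.79, 3.14, 3.14, 3.14].

INTERFACE

Orientations are given as a rotation vector (axis times angle).
In Python, from bench import r, optics, sign_off gives the robot as it stands.
- The arm moves only by the tool carry_out, never from a script. Its argument "commands" is a list of rows, each a list of 7 numbers: the opening, from 0 (shut) to 1 (fully open), then the shift along the tool's x, y, z in cm, then the turn, a rotation vector about the tool's x, y, z in degrees. A call has exactly 10 rows; each row shifts and turns the commanded pose from where the row before left it, along the tool's axes as they then stand; what a row does not reach is not made up. A row lasts 1/12 s, in which the tool goes at most 41.7 mm and 7.16 degrees, less where a joint would pass 70% of its speed; a pose out of reach is approached as far as the arm can. A call with a gripper value outside its range is refused whole. The fingers move at their own pace and stop on an object; the grip force is fixed at half the most. Time passes only in rows, so rows that do not move let the fingers close, or fill a call up. It gives the time, the measured TCP pose, the force, the opening and the grip force at its end, in the units of the state.
- r.sense(): the state, without advancing time (a new reading comes with each control period).
- optics.snapshot(name): name is "scene" or "top" or "wrist"; returns a dict with "frame" (480x640x3 uint8, blue, green, red), "z_map" (480x640 float32, m along the optical axis (not along the pixel's ray), 0 where there is no reading), "camera_matrix" (3x3 intrinsics, pixels), "dist" ([k1, k2, p1, p2, k3] as OpenCV has them; the pictures are not rectified), "R" (3x3) and "t" (3): a world point X has camera coordinates R X + t; the wrist camera has in their place "hand_eye" (4x4, takes a point from camera to tool coordinates, whose origin is the TCP and whose axes are the flange's). Camera axes: x right, y down, z forward; pixel columns grow to the right and rows downward; lengths in m; the calibration is good to about 2 mm. A picture is of the moment at which its call begins: read the wrist's pose just before it.
- sign_off(): hands the job in; it is judged then, once.
The state is a dict: "time": time; "q": joint angles; "joint_velocities": joint speeds; "joint_efforts": joint torques, N m; "ee_pos": TCP position; "ee_rot": TCP orientation; "ft_force": force on the tool from outside, world axes, zero at the start; "moment": the same for the moment, N m; "opening": opening from 0.0 (shut) to 1.0 (fully open); "gripper_force": force on a finger pad.
Only numpy, scipy, OpenCV 4.12 (cv2) and the standard library are available. Lean on these libraries where they do the work, as an engineer would, in place of code of your own. Each camera call takes 0.05 s, during which the arm holds its last target. There are 200 camera calls.

TASK

Change the wash-and-cure station over for curing: lift the wash can off the turntable by its handle and set it down gently, upright, inside the drip tray, then set the cure rack on the middle of the turntable. Turn the mode knob clockwise to its stop (cure), and load every orange panel that stands in the drain rack on edge into a slot of its own in the cure rack, centred and right down in the slot. Leave the finished cases, the rinse bottle and the screwdriver where they are; should anything get knocked out of place on the way, put it right.

Things in the scene. Friction and masses are not known exactly. Their poses are not given: they have to be found in the camera images.
- station: Wash-and-cure station, fixed to the bench: grey base 240 (its x) x 200 (its y) x 80 mm high, origin at the centre of the underside. Its front, with the mode knob, is its -x side and roughly faces the robot. On top is a fixed turntable. At the back (+x) a white lamp bar 70 mm wide stands up from the base to 220 mm above the bench, its front face 91 mm from the turntable's axis.
- turntable (a point): Centre of the top face of the station's dark round turntable (diameter 150 mm, top 88 mm above the bench; it does not turn). Axes as the station's.
- mode_knob (a joint): Mode knob of the station, in rad: starts near 0 (wash), grows as it is turned clockwise seen from above, and ends at a stop at 1.3 (cure). Light friction (0.03 N m), stays where it is left.
- mode_knob_grip (a point): Where to grip the knob from above: on its vertical axis, 37 mm above the station's top face, at the front left corner. A white bar grip 42 mm long, 14 mm thick; its top is 44 mm and its round skirt 14 mm above the station's top face; its black base disc is 68 mm across. At joint value 0 the bar lies along the station's x axis; this frame turns with the knob, x along the bar.
- wash_can: Closed round steel wash can with a plain metal lid, 120 mm in diameter (lid 126 mm), 126 mm high without the handle, 0.4 to 0.75 kg, loose. Starts standing on the turntable. Origin at the centre of its underside, z up. A stiff bail handle arches over the lid along the can's y axis.
- can_handle (a point): Middle of the can's handle grip: a level black bar 16 mm thick and 70 mm long along the can's y axis, 168 mm above the can's underside; 34 mm of free height below it above the lid.
- drip_tray: White square drip tray, fixed to the bench, 160 x 160 mm outside, 12 mm high, walls 4 mm thick (152 mm inside). Origin at the centre of the underside, axes along the sides.
- tray_floor (a point): Centre of the drip tray's inner floor, 4 mm above the bench.
- cure_rack: Bare metal cure rack, loose, 0.3 kg: round foot 148 mm in diameter and 8 mm thick with four parallel slots. The slots run along its x axis and are spaced 38 mm apart along its y axis (at -57, -19, 19, 57 mm). Each slot is 8.5 mm wide between two ribs 60 mm long that rise to about 44 mm above the rack's underside, with flared tops. Origin at the centre of the underside, z up. Starts empty on the bench.
- rack_handle (a point): Middle of the rack's carrying handle: a level bar 10 mm thick and 64 mm long along the rack's x axis, 78 mm above its underside (its legs stand at x = -32 and 32 mm; top of the handle 83 mm). A gripper takes it between the inner slots, above the ribs.
- drain_rack: White drain rack, fixed to the bench: 110 (its x) x 160 (its y) mm, 8 mm floor, with four slots like those of the cure rack: along its x axis, spaced 38 mm apart along its y axis (at -57, -19, 19, 57 mm), ribs 70 mm long up to 44 mm above the bench. Origin at the centre of the underside.
- rack_slot0 (a point): Middle of the floor of cure rack slot 0 (8 mm above the rack's underside, -57 mm along the rack's y); turns and moves with the rack.
- rack_slot1 (a point): Middle of the floor of cure rack slot 1 (8 mm above the rack's underside, -19 mm along the rack's y); turns and moves with the rack.
- rack_slot2 (a point): Middle of the floor of cure rack slot 2 (8 mm above the rack's underside, 19 mm along the rack's y); turns and moves with the rack.
- rack_slot3 (a point): Middle of the floor of cure rack slot 3 (8 mm above the rack's underside, 57 mm along the rack's y); turns and moves with the rack.
- panel0: Orange printed case panel, 90 wide (its x) x 6 thick (its y) x 110 mm high (its z), 70 g, loose. Origin at the middle of its lower edge, z up. Starts on edge in a drain rack slot (may be absent). All panels are alike and either face may look either way.
- panel1: Orange printed case panel, 90 wide (its x) x 6 thick (its y) x 110 mm high (its z), 70 g, loose. Origin at the middle of its lower edge, z up. Starts on edge in a drain rack slot (may be absent). All panels are alike and either face may look either way.
- panel2: Orange printed case panel, 90 wide (its x) x 6 thick (its y) x 110 mm high (its z), 70 g, loose. Origin at the middle of its lower edge, z up. Starts on edge in a drain rack slot (may be absent). All panels are alike and either face may look either way.
- panel3: Orange printed case panel, 90 wide (its x) x 6 thick (its y) x 110 mm high (its z), 70 g, loose. Origin at the middle of its lower edge, z up. Starts on edge in a drain rack slot (may be absent). All panels are alike and either face may look either way.
- case_a: Finished orange case, 65 x 90 x 130 mm high, to be left alone. Origin under its centre.
- case_b: A second finished orange case, alike, to be left alone.
- rinse_bottle: White rinse bottle, 66 mm in diameter, 170 mm high, to be left alone. Origin under its centre.
- screwdriver: Screwdriver lying on the bench, to be left alone.
There are look-alikes about, which are no part of the job. There is more than one size of the drip_tray; the job needs the largest.

How it is judged:
On the way, in this order (a step that is already met when the one before it is completed fails the run):
1. the wash can stands released and upright inside the drip tray (horizontal distance between wash_can and tray_floor below 0.022 m and z of wash_can in the frame of tray_floor between -0.005 and 0.005 m and angle between wash_can's own z axis and vertical below 0.06 rad and linear speed of wash_can below 0.03 m/s and contact force between wash_can and the fingers below 0.1 N), for 0.2 s.
2. the cure rack stands released on the middle of the turntable (horizontal distance between cure_rack and turntable below 0.012 m and z of cure_rack in the frame of turntable between -0.004 and 0.004 m and angle between cure_rack's own z axis and vertical below 0.05 rad and linear speed of cure_rack below 0.03 m/s and contact force between cure_rack and the fingers below 0.1 N), for 0.2 s.
At the end, for the whole second after the job is handed in: Can upright on the tray floor within 22 mm of its centre; cure rack level on the turntable within 12 mm of its centre; each panel upright (0.12 rad), down in a cure rack slot (5 mm) and within 15 mm of its middle; knob at 1.15 rad or more; all released and at rest (all of step 1 and all of step 2 and (horizontal distance between panel0 and rack_slot0 below 0.015 m or horizontal distance between panel0 and rack_slot1 below 0.015 m or horizontal distance between panel0 and rack_slot2 below 0.015 m or horizontal distance between panel0 and rack_slot3 below 0.015 m) and z of panel0 in the frame of cure_rack between 0.003 and 0.013 m and angle between each of panel0, panel1, panel2, panel3's own z axis and vertical below 0.12 rad and linear speed of each of panel0, panel1, panel2, panel3 below 0.03 m/s and contact force between each of panel0, panel1, panel2, panel3 and the fingers below 0.1 N and (horizontal distance between panel1 and rack_slot0 below 0.015 m or horizontal distance between panel1 and rack_slot1 below 0.015 m or horizontal distance between panel1 and rack_slot2 below 0.015 m or horizontal distance between panel1 and rack_slot3 below 0.015 m) and z of panel1 in the frame of cure_rack between 0.003 and 0.013 m and (horizontal distance between panel2 and rack_slot0 below 0.015 m or horizontal distance between panel2 and rack_slot1 below 0.015 m or horizontal distance between panel2 and rack_slot2 below 0.015 m or horizontal distance between panel2 and rack_slot3 below 0.015 m) and z of panel2 in the frame of cure_rack between 0.003 and 0.013 m and (horizontal distance between panel3 and rack_slot0 below 0.015 m or horizontal distance between panel3 and rack_slot1 below 0.015 m or horizontal distance between panel3 and rack_slot2 below 0.015 m or horizontal distance between panel3 and rack_slot3 below 0.015 m) and z of panel3 in the frame of cure_rack between 0.003 and 0.013 m and value of joint mode_knob above 1.15 rad); the robot touches nothing.
It fails at once if the wash can is tipped by more than 0.7 rad (angle between wash_can's own z axis and vertical above 0.7 rad).
It fails at once if the wash can is dropped into the drip tray (falls free from more than about 15 mm above its floor) (horizontal distance between wash_can and tray_floor below 0.08 m and z of wash_can in the frame of tray_floor above 0.012 m and linear speed of wash_can above 0.3 m/s and contact force between wash_can and the fingers below 0.1 N).
It fails at once if a finished case, the rinse bottle or the screwdriver is moved by more than 30 mm (distance of any of case_a, case_b, rinse_bottle, screwdriver from where it was at the start of the episode above 0.03 m).
Of panel0, panel1, panel2, panel3 only 3 to 4 are there at a start; the rules pass over those that are not, and their reading is None.
At some moment in a run one of wash_can may be knocked a few centimetres aside while the robot is not near it.
It also fails if it takes over 210 s, if anything falls off the work surface, if the arm or the gripper's body presses on something with over 40 N, if the wrist force passes 120 N, or if a joint passes its speed limit or range.

## Working session

There is one attempt and no reset: what is moved stays moved. The work goes in short steps, Python scripts to look and compute and a tool call to move; the robot and the scene stay as the last step left them, time stands still between calls to the robot, and variables do not carry over. Pictures are saved under pics/ and viewed, at most 14 in all, crops included, and the job is handed in when it is done.

Besides the shell and the picture viewer there is one more tool, called after "Call:" by a JSON object that holds its "op" and its "data". carry_out: Moves the arm, as the interface text tells. Its arguments: {"type":"object","properties":{"commands":{"type":"array"}},"required":["commands"]}

```bash
ls; mkdir -p pics
python3 - <<'E'
from bench import r, optics
import cv2, numpy as np, pickle
s=r.sense(); print({k:np.round(v,3) for k,v in s.items()})
d={}
for n in ["scene","top","wrist"]:
    p=optics.snapshot(n); d[n]=p; cv2.imwrite(f"pics/a_{n}.png",p["frame"])
    print(n,p["camera_matrix"],p["dist"],p.get("R"),p.get("t"),p.get("hand_eye"))
pickle.dump(d,open("a.pkl","wb"))
E
```

```text
pics
{'time': np.float64(0.0), 'q': array([1.136, 0.259, 0.021, 1.334, 0.   , 1.418]), 'joint_velocities': array([-0.   ,  0.   ,  0.   , -0.001, -0.   ,  0.   ]), 'joint_efforts': array([-2.0000e-03, -5.5564e+01,  3.4453e+01,  1.4000e-02, -0.0000e+00,
        0.0000e+00]), 'ee_pos': array([0.153, 0.528, 0.209]), 'ee_rot': array([-4.41e-01, -3.11e+00,  2.00e-03]), 'ft_force': array([0.49 , 0.775, 0.172]), 'moment': array([-0.025,  0.05 ,  0.007]), 'gripper_force': np.float64(0.0), 'opening': np.float64(0.997)}
scene [[453.17036298   0.         319.87167662]
 [  0.         453.17036298 239.74156307]
 [  0.           0.           1.        ]] [-0.10181162  0.          0.          0.          0.        ] [[ 0.58328808  0.81226294  0.00198581]
 [ 0.5935136  -0.424532   -0.68375009]
 [-0.55454182  0.40000188 -0.72971355]] [-0.3591908  -0.12798042  1.55850144] None
top [[597.02085526   0.         320.95982735]
 [  0.         597.02085526 232.90157924]
 [  0.           0.           1.        ]] [0.01367341 0.         0.         0.         0.        ] [[ 0.02633771 -0.9995868  -0.01151365]
 [-0.99097914 -0.02459347 -0.13174033]
 [ 0.13140273  0.01487952 -0.99121739]] [0.09220383 0.50558163 1.66888436] None
wrist [[343.32206389   0.         317.40306775]
 [  0.         343.32206389 236.16600964]
 [  0.           0.           1.        ]] [-0.0621251  0.         0.         0.         0.       ] None None [[-6.52611159e-04 -9.53671920e-01 -3.00847875e-01  7.73277087e-02]
 [ 9.99999693e-01 -7.53200185e-04  2.18365872e-04 -1.10779444e-03]
 [-4.34848075e-04 -3.00847640e-01  9.53672118e-01 -1.65417779e-01]
 [ 0.00000000e+00  0.00000000e+00  0.00000000e+00  1.00000000e+00]]
```

View pics/a_scene.png

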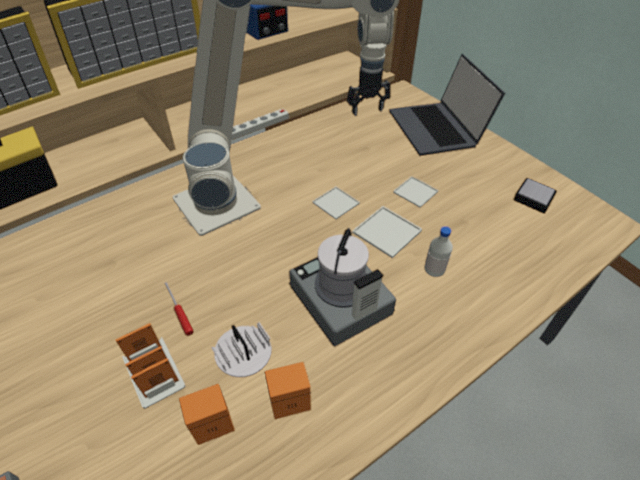

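View pics/a_top.png

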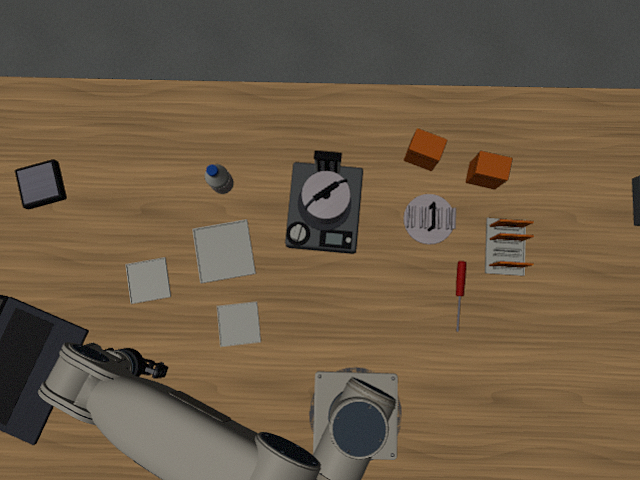

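```bash
cat > h.py <<'E'
import numpy as np, cv2, pickle
from bench import r, optics
from scipy.spatial.transform import Rotation as Ro
np.set_printoptions(precision=4,suppress=True)
def pose():
    s=r.sense(); return np.array(s["ee_pos"]), Ro.from_rotvec(s["ee_rot"]).as_matrix()
def RT(p,ps=None):
    if p.get("R") is not None: return np.array(p["R"]),np.array(p["t"])
    t,R=ps; H=np.eye(4); H[:3,:3]=R; H[:3,3]=t
    C=np.linalg.inv(H@np.array(p["hand_eye"])); return C[:3,:3],C[:3,3]
def cloud(p,ps=None):
    v,u=np.mgrid[0:480,0:640].astype(np.float32)
    n=cv2.undistortPoints(np.stack([u.ravel(),v.ravel()],1)[:,None],np.array(p["camera_matrix"]),np.array(p["dist"]))[:,0]
    z=p["z_map"].ravel(); R,t=RT(p,ps)
    X=(np.c_[n*z[:,None],z]-t)@R
    X[z<=0]=np.nan
    return X.reshape(480,640,3)
def rays(p,uv,h,ps=None):
    n=cv2.undistortPoints(np.float32(uv).reshape(-1,1,2),np.array(p["camera_matrix"]),np.array(p["dist"]))[:,0]
    R,t=RT(p,ps); d=np.c_[n,np.ones(len(n))]@R; c=-R.T@t
    return c+d*((h-c[2])/d[:,2])[:,None]
def rect(P):  # min area rect of xy points
    c,wh,a=cv2.minAreaRect(np.float32(P[:,:2])); return np.array(c),np.array(wh),a
def axis(P):
    q=P[:,:2]-P[:,:2].mean(0); w,v=np.linalg.eigh(q.T@q); return np.degrees(np.arctan2(v[1,1],v[0,1])),P[:,:2].mean(0),np.sqrt(w/len(q))
def sel(X,box,zr,m=None):
    k=(X[...,0]>box[0])&(X[...,0]<box[1])&(X[...,1]>box[2])&(X[...,1]<box[3])&(X[...,2]>zr[0])&(X[...,2]<zr[1])
    if m is not None:k&=m
    return k
def snap(n):
    ps=pose(); p=optics.snapshot(n); return p,ps
E
python3 - <<'E'
from h import *
d=pickle.load(open("a.pkl","rb")); p=d["top"]; X=cloud(p)
for n,uv in dict(tray=(224,251),can=(326,195),station=(324,208),knob=(298,232),cure=(430,219),drain=(506,247),bottle=(218,178),case1=(425,150),case2=(490,170),sd=(460,280)).items(): print(n,X[uv[1],uv[0]])
hsv=cv2.cvtColor(p["frame"],cv2.COLOR_BGR2HSV)
white=(hsv[...,1]<50)&(hsv[...,2]>110); org=(hsv[...,1]>170)&(hsv[...,0]<20)
S=X[208,324][:2]
n,l,st,c=cv2.connectedComponentsWithStats((white&(np.nan_to_num(X[...,2],nan=9)<.03)).astype(np.uint8))
for i in range(1,n):
    if st[i,4]>300 and c[i,1]<350:
        v,u=np.where(l==i); P=rays(p,np.c_[u,v],0.012); print("white",c[i],st[i,4],rect(P))
        if abs(c[i,0]-224)<15: print(" at h=0",rect(rays(p,np.c_[u,v],0.004)))
def rep(n,k,h=None):
    v,u=np.where(k); 
    if len(u)<5: print(n,len(u)); return
    P=X[k]; print(n,len(u),"z",np.median(P[:,2]),"rect",rect(P),"axis",axis(P))
can=X[195,326]; b=(.4,.9,-.15,.25)
rep("lid",sel(X,b,(.205,.225))); rep("handle",sel(X,b,(.24,.29)));
rep("statop",sel(X,b,(.07,.1)));  rep("knobbar",sel(X,b,(.113,.14)))
k=sel(X,b,(.205,.225)); (c0,rr)=cv2.minEnclosingCircle(np.float32(X[k][:,:2])); print(c0,rr)
q=X[219,430]; b2=(q[0]-.12,q[0]+.12,q[1]-.12,q[1]+.12)
rep("rackfoot",sel(X,b2,(.004,.02),white)); rep("rackhandle",sel(X,b2,(.065,.1))); rep("ribs",sel(X,b2,(.035,.055)))
q=X[247,506]; b3=(q[0]-.15,q[0]+.12,q[1]-.12,q[1]+.12)
rep("drainfoot",sel(X,b3,(.003,.02),white)); 
n,l,st,c=cv2.connectedComponentsWithStats((sel(X,b3,(.06,.14),org)).astype(np.uint8))
for i in range(1,n):
    if st[i,4]>8: rep("panel",l==i); 
z=p["z_map"]; print("zeros",(z<=0).sum())
big=lambda f,x0,x1,y0,y1,s:cv2.resize(f[y0:y1,x0:x1],None,fx=s,fy=s,interpolation=cv2.INTER_CUBIC)
A=big(p["frame"],270,390,140,260,3); B=big(p["frame"],395,545,190,290,3)
o=np.zeros((680,460,3),np.uint8); o[:360,:360]=A; o[370:670,:450]=B
cv2.imwrite("pics/crop1.png",o[:600])
E
```

```text
tray [0.4469 0.3844 0.0068]
can [0.5773 0.092  0.2162]
station [0.5435 0.0963 0.2154]
knob [0.4929 0.1662 0.1177]
cure [ 0.5545 -0.2088  0.011 ]
drain [ 0.4744 -0.4157  0.0465]
bottle [0.634  0.3881 0.1314]
case1 [ 0.7253 -0.1743  0.1322]
case2 [ 0.6735 -0.3502  0.1321]
sd [ 0.3797 -0.2913  0.0255]
white [428.2426 219.6683] 1043 (array([ 0.556 , -0.2028]), array([0.1298, 0.1448]), 87.53865814208984)
white [223.6707 251.1012] 2906 (array([0.4474, 0.386 ]), array([0.1606, 0.1601]), 11.474839210510254)
 at h=0 (array([0.4482, 0.3875]), array([0.1613, 0.1609]), 11.474834442138672)
white [501.7395 250.1699] 883 (array([ 0.4814, -0.4245]), array([0.1106, 0.1577]), 87.4834213256836)
white [148.074  280.0845] 1527 (array([0.3573, 0.5997]), array([0.1156, 0.1137]), 11.587328910827637)
white [238.3071 323.6185] 1612 (array([0.241 , 0.3331]), array([0.1141, 0.1154]), 7.774985313415527)
 at h=0 (array([0.2408, 0.3343]), array([0.1146, 0.1159]), 7.774999618530273)
lid 1830 z 0.2148906738967311 rect (array([0.6063, 0.0939]), array([0.1241, 0.1764]), 88.3579330444336) axis (np.float64(-178.20644130
[... 1421 characters left out ...]
1094) axis (np.float64(-164.87678529436917), array([ 0.4686, -0.4146]), array([0.0346, 0.0445]))
panel 174 z 0.1042836241775888 rect (array([ 0.5384, -0.4232]), array([0.0884, 0.0066]), 87.28507995605469) axis (np.float64(87.44288585983178), array([ 0.5372, -0.4215]), array([0.0015, 0.0266]))
panel 148 z 0.10080374845882312 rect (array([ 0.4998, -0.4228]), array([0.0905, 0.0048]), 88.10893249511719) axis (np.float64(87.72207075951886), array([ 0.4991, -0.4215]), array([0.0011, 0.0267]))
panel 122 z 0.10657627909639678 rect (array([ 0.4239, -0.4196]), array([0.0908, 0.0046]), 88.37702178955078) axis (np.float64(87.98404710787545), array([ 0.4234, -0.4186]), array([0.0011, 0.0273]))
zeros 1178
```

View pics/crop1.png

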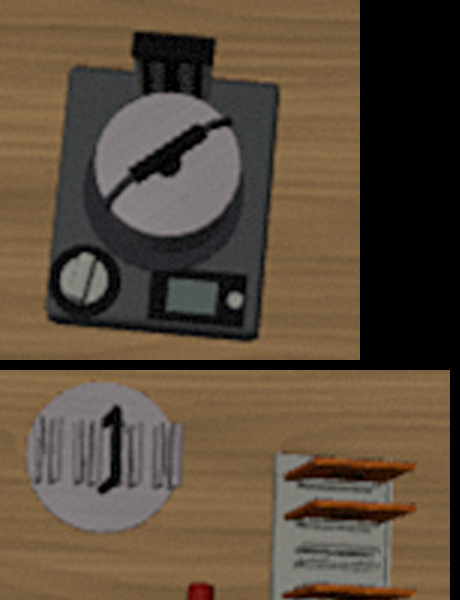

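```bash
cat >> h.py <<'E'
def circ(P): # algebraic circle fit
    A=np.c_[2*P[:,:2],np.ones(len(P))]; s=np.linalg.lstsq(A,(P[:,:2]**2).sum(1),rcond=None)[0]
    return s[:2],np.sqrt(s[2]+s[0]**2+s[1]**2)
def tomove(xyz,yaw=None,ps=None):
    """shift in tool cm and turn deg (about tool z) from present pose to tool-down target"""
    t,R=ps or pose(); d=R.T@(np.array(xyz)-t)*100
    y=np.degrees(np.arctan2(R[1,1],R[0,1])); dz=None
    if yaw is not None: dz=-(((yaw-y)+90)%180-90)
    print("tool yaw(y)",round(y,1),"z",R[:,2],"pos",t,"=> shift cm",d,"turn z",dz)
E
python3 - <<'E'
from h import *
d=pickle.load(open("a.pkl","rb")); p=d["top"]; X=cloud(p); f=p["frame"]
hsv=cv2.cvtColor(f,cv2.COLOR_BGR2HSV)
# lid circle: contour of lid-height pixels
b=(.5,.66,.0,.2)
k=sel(X,b,(.2,.3)).astype(np.uint8); c=max(cv2.findContours(k,0,1)[0],key=len)[:,0]
P=rays(p,c,.214); print("lid",circ(P),len(P), cv2.minEnclosingCircle(np.float32(P[:,:2])))
k=sel(X,b,(.25,.275)); P=X[k]; print("bar",np.median(P[:,2]),rect(P),axis(P))
# station
k=sel(X,(.4,.8,-.05,.25),(.06,.45)).astype(np.uint8); c=max(cv2.findContours(k,0,1)[0],key=len)[:,0]
P=rays(p,c,.08); P=P[P[:,0]<.66]; print("station",rect(P))
q=P[P[:,0]<.5]; 
for nm,m in dict(front=(P[:,0]<P[:,0].min()+.03)&(P[:,1]<.17)&(P[:,1]>.02),left=(P[:,1]>P[:,1].max()-.03)&(P[:,0]>.5)&(P[:,0]<.64),right=(P[:,1]<P[:,1].min()+.03)&(P[:,0]>.48)&(P[:,0]<.62)).items():
    print(nm,m.sum(),cv2.fitLine(np.float32(P[m][:,:2]),cv2.DIST_HUBER,0,.01,.01).ravel())
k=sel(X,(.45,.53,.13,.2),(.108,.14)); P=X[k]; print("knob",k.sum(),np.median(P[:,2]),rect(P),axis(P))
b2=(.45,.66,-.3,-.12)
k=sel(X,b2,(.065,.1)); P=X[k]; print("rackh",np.median(P[:,2]),rect(P),axis(P))
k=(hsv[...,1]<50)&sel(X,b2,(.003,.1)); c=max(cv2.findContours(k.astype(np.uint8),0,1)[0],key=len)[:,0]
P=rays(p,c,.006); print("rackfoot",circ(P),cv2.minEnclosingCircle(np.float32(P[:,:2])))
print(X[sel(X,(.45,.66,-.3,-.12),(.035,.06))][:,2].mean())
P=X[sel(X,(.60,.68,.33,.43),(.02,.2))]; print("bottle",circ(P),P[:,2].max())
k=(X[...,0]>.65)&(X[...,0]<.8)&(X[...,1]>0)&(X[...,1]<.2)&(X[...,2]>.21); print("lamp",rect(X[k]))
tomove((.579,.096,.30),36)
E
```

```text
lid (array([0.5799, 0.0943]), np.float64(0.061960442371981846)) 138 ((0.5816856622695923, 0.09456436336040497), 0.06602051854133606)
bar 0.26245095446531963 (array([0.5803, 0.0955]), array([0.0176, 0.1039]), 37.108665466308594) (np.float64(125.73058248411981), array([0.5794, 0.095 ]), array([0.0043, 0.0259]))
station (array([0.559 , 0.1003]), array([0.199 , 0.2112]), 86.21952819824219)
front 55 [0.0674 0.9977 0.4543 0.0949]
left 49 [ 0.9977 -0.0677  0.5706  0.1979]
right 49 [ 0.9976 -0.0696  0.5499  0.0025]
knob 84 0.12366863612985596 (array([0.4941, 0.1698]), array([0.0143, 0.0419]), 78.2803955078125) (np.float64(166.51379648255173), array([0.494 , 0.1694]), array([0.0042, 0.0122]))
rackh 0.08257677856300671 (array([ 0.558 , -0.2065]), array([0.0727, 0.0106]), 0.20946156978607178) (np.float64(179.19260529493565), array([ 0.5556, -0.2065]), array([0.0031, 0.021 ]))
rackfoot (array([ 0.557 , -0.2075]), np.float64(0.07298052407766764)) ((0.5597318410873413, -0.20973920822143555), 0.07820021361112595)
0.043209824687589396
bottle (array([0.6434, 0.3956]), np.float64(0.022571755548020406)) 0.18294557537950396
lamp (array([0.6814, 0.0923]), array([0.072 , 0.0263]), 88.02677917480469)
tool yaw(y) 73.9 z [-0.0005 -0.0009 -1.    ] pos [0.1529 0.5281 0.2087] => shift cm [-52.949  -29.6634  -9.109 ] turn z 37.852558615299756
```

Call:
{"op": "carry_out", "data": {"commands": [[1,0,0,-1.5,0,0,6.3],[1,0,0,-1.5,0,0,6.3],[1,0,0,-1.5,0,0,6.3],[1,0,0,-1.5,0,0,6.3],[1,0,0,-1.5,0,0,6.3],[1,0,0,-1.5,0,0,6],[1,-3,0.45,0,0,0,0],[1,-3,0.45,0,0,0,0],[1,-3,0.45,0,0,0,0],[1,-3,0.45,0,0,0,0]]}}

```text
time: 0.98
ee_pos: [0.2391, 0.4413, 0.299]
ee_rot: [-1.416, -2.804, 0.001]
ft_force: [1.6, 0.5, -0.2]
opening: 1.004
gripper_force: 0.0
```

Call:
{"op": "carry_out", "data": {"commands": [[1,-3,0.45,0,0,0,0],[1,-3,0.45,0,0,0,0],[1,-3,0.45,0,0,0,0],[1,-3,0.45,0,0,0,0],[1,-3,0.45,0,0,0,0],[1,-3,0.45,0,0,0,0],[1,-3,0.45,0,0,0,0],[1,-3,0.45,0,0,0,0],[1,-3,0.45,0,0,0,0],[1,-3,0.45,0,0,0,0]]}}

```text
time: 1.82
ee_pos: [0.4534, 0.2261, 0.2991]
ee_rot: [-1.418, -2.803, 0.0]
ft_force: [0.8, 1.6, 0.4]
opening: 1.001
gripper_force: 0.0
```

Run:
```python
from h import *
tomove((.58,.095,.30),36.5)
p,ps=snap("wrist"); X=cloud(p,ps); cv2.imwrite("pics/w1.png",p["frame"])
k=sel(X,(.5,.66,.0,.2),(.25,.275)); P=X[k]; print(k.sum())
if k.sum()>20: print("bar",np.median(P[:,2]),rect(P),axis(P))
```

```text
tool yaw(y) 36.3 z [-0.0002 -0.     -1.    ] pos [0.4534 0.2261 0.2991] => shift cm [-18.0605   2.424   -0.0959] turn z -0.15087861583393192
0
```

Call:
{"op": "carry_out", "data": {"commands": [[1,-2,0.4,0,0,0,0],[1,-2,0.4,0,0,0,0],[1,-2,0.4,0,0,0,0],[1,-2,0.4,0,0,0,0],[1,-2,0.4,0,0,0,0],[1,-2,0.4,0,0,0,0],[1,0,0,0,0,0,0],[1,0,0,0,0,0,0],[1,0,0,0,0,0,0],[1,0,0,0,0,0,0]]}}

```text
time: 2.7
ee_pos: [0.5425, 0.1456, 0.2993]
ee_rot: [-1.417, -2.804, -0.0]
ft_force: [0.2, 0.6, 0.9]
opening: 0.994
gripper_force: 0.0
```

Run:
```python
from h import *
tomove((.58,.095,.236),36.5)
p,ps=snap("wrist"); X=cloud(p,ps); cv2.imwrite("pics/w2.png",p["frame"])
k=sel(X,(.5,.66,.0,.2),(.25,.28)); P=X[k]; print(k.sum())
if k.sum()>20: print("bar",np.median(P[:,2]),rect(P),axis(P))
q,_=snap("top"); X=cloud(q); k=sel(X,(.5,.66,.0,.2),(.205,.225));P=X[k]; print(k.sum(),P.mean(0))
```

```text
tool yaw(y) 36.4 z [-0.0001  0.0001 -1.    ] pos [0.5425 0.1456 0.2993] => shift cm [-6.2974  0.0222  6.3327] turn z -0.11147588857105006
2460
bar 0.2629995946733077 (array([0.5779, 0.0967]), array([0.016 , 0.0966]), 35.827205657958984) (np.float64(125.35710296524154), array([0.5751, 0.1003]), array([0.0043, 0.0246]))
783 [0.5814 0.0665 0.2145]
```

View pics/w2.png

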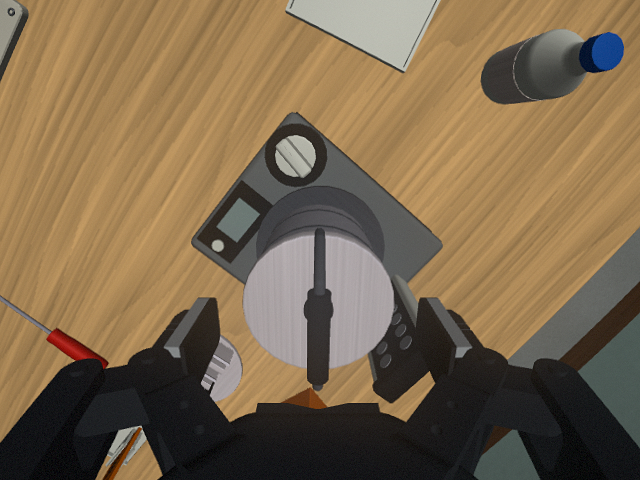

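Call:
{"op": "carry_out", "data": {"commands": [[1,-2,0,0,0,0,0],[1,-2,0,0,0,0,0],[1,-2,0,0,0,0,0],[1,-0.1,0,1,0,0,0],[1,0,0,1,0,0,0],[1,0,0,1,0,0,0],[1,0,0,1,0,0,0],[1,0,0,1,0,0,0],[1,0,0,1,0,0,0],[1,0,0,0.3,0,0,0]]}}

```text
time: 3.63
ee_pos: [0.5786, 0.0962, 0.2347]
ee_rot: [-1.416, -2.803, 0.001]
ft_force: [0.1, 0.5, 0.3]
opening: 0.999
gripper_force: 0.0
```

Call:
{"op": "carry_out", "data": {"commands": [[0,0,0,0,0,0,0],[0,0,0,0,0,0,0],[0,0,0,0,0,0,0],[0,0,0,0,0,0,0],[0,0,0,0,0,0,0],[0,0,0,0,0,0,0],[0,0,0,0,0,0,0],[0,0,0,0,0,0,0],[0,0,0,0,0,0,0],[0,0,0,0,0,0,0]]}}

```text
time: 4.47
ee_pos: [0.5796, 0.096, 0.2367]
ee_rot: [1.417, 2.803, 0.001]
ft_force: [1.2, 1.2, 6.2]
opening: 0.123
gripper_force: 56.2
```

Call:
{"op": "carry_out", "data": {"commands": [[0,0,0,-0.3,0,0,0],[0,0,0,-0.6,0,0,0],[0,0,0,-0.8,0,0,0],[0,0,0,-0.8,0,0,0],[0,0,0,-0.8,0,0,0],[0,0,0,-0.8,0,0,0],[0,0,0,-0.8,0,0,0],[0,0,0,-0.8,0,0,0],[0,0,0,-0.6,0,0,0],[0,0,0,-0.3,0,0,0]]}}

```text
time: 5.3
ee_pos: [0.5795, 0.0958, 0.3034]
ee_rot: [1.417, 2.803, 0.001]
ft_force: [1.4, 0.1, -7.3]
opening: 0.122
gripper_force: 53.5
```

Run:
```python
from h import *
tomove((.4477,.3866,.16),36.5); s=r.sense(); print(s["opening"],s["gripper_force"],s["ft_force"])
q,_=snap("scene"); X=cloud(q); hsv=cv2.cvtColor(q["frame"],cv2.COLOR_BGR2HSV)
cv2.imwrite("pics/s2.png",q["frame"])
k=sel(X,(.33,.56,.28,.5),(-.01,.03),(hsv[...,1]<40)&(hsv[...,2]>130)); v,u=np.where(k)
n,l,st,c=cv2.connectedComponentsWithStats(k.astype(np.uint8)); i=1+np.argmax(st[1:,4]); v,u=np.where(l==i)
print("tray scene",rect(rays(q,np.c_[u,v],.008)))
```

```text
tool yaw(y) 36.4 z [ 0.0013  0.     -1.    ] pos [0.5795 0.0958 0.3034] => shift cm [31.2398  6.6049 14.3214] turn z -0.14746958805847044
0.12159611908634287 53.49932849407196 [ 1.4071  0.125  -7.3072]
tray scene (array([0.4486, 0.3857]), array([0.164 , 0.1669]), 11.534777641296387)
```

View pics/s2.png

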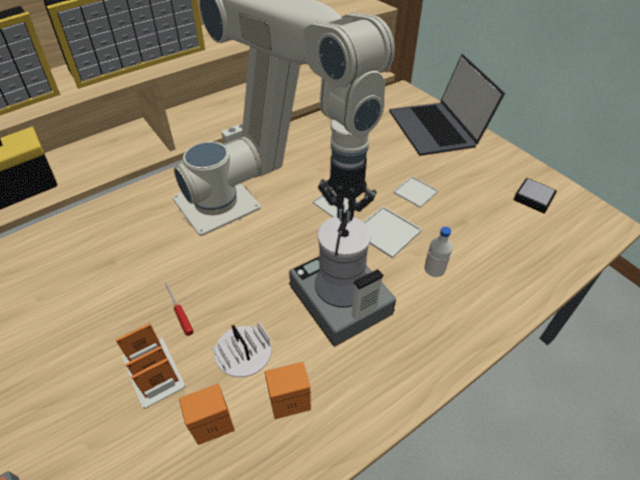

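The can hangs from the gripper, about (343,240), above the station; the tray (388,231) is clear. Carrying it over.

Call:
{"op": "carry_out", "data": {"commands": [[0,0.5,0.1,0,0,0,0],[0,1.1,0.25,0,0,0,0],[0,1.8,0.4,0,0,0,0],[0,1.8,0.4,0,0,0,0],[0,1.8,0.4,0,0,0,0],[0,1.8,0.4,0,0,0,0],[0,1.8,0.4,0,0,0,0],[0,1.8,0.4,0,0,0,0],[0,1.8,0.4,0,0,0,0],[0,1.8,0.4,0,0,0,0]]}}

```text
time: 6.18
ee_pos: [0.5117, 0.2473, 0.3018]
ee_rot: [-1.417, -2.803, 0.001]
ft_force: [-0.5, -0.2, -7.0]
opening: 0.124
gripper_force: 53.7
```

Call:
{"op": "carry_out", "data": {"commands": [[0,1.8,0.4,0,0,0,0],[0,1.8,0.4,0,0,0,0],[0,1.8,0.4,0,0,0,0],[0,1.8,0.4,0,0,0,0],[0,1.8,0.35,0,0,0,0],[0,1.8,0.3,0,0,0,0],[0,1.8,0.3,0,0,0,0],[0,1.6,0.2,0,0,0,0],[0,0.8,0.1,0,0,0,0],[0,0,0,0,0,0,0]]}}

```text
time: 7.02
ee_pos: [0.4454, 0.3852, 0.3018]
ee_rot: [-1.414, -2.804, 0.0]
ft_force: [-0.4, 0.1, -6.5]
opening: 0.123
gripper_force: 54.4
```

Call:
{"op": "carry_out", "data": {"commands": [[0,0,0,0.5,0,0,0],[0,0,0,1.2,0,0,0],[0,0,0,1.5,0,0,0],[0,0,0,1.5,0,0,0],[0,0,0,1.5,0,0,0],[0,0,0,1.5,0,0,0],[0,0,0,1.5,0,0,0],[0,0,0,1.5,0,0,0],[0,0,0,1.2,0,0,0],[0,0,0,0.5,0,0,0]]}}

```text
time: 7.85
ee_pos: [0.4467, 0.382, 0.1759]
ee_rot: [-1.419, -2.802, 0.004]
ft_force: [-0.3, -1.3, -7.5]
opening: 0.121
gripper_force: 53.8
```

Run:
```python
from h import *
tomove((.4477,.3866,.153),36.5); s=r.sense(); print(s["opening"],s["gripper_force"],s["ft_force"],s["joint_velocities"])
q,_=snap("top"); X=cloud(q); cv2.imwrite("pics/t3.png",cv2.resize(q["frame"][190:310,160:360],None,fx=3,fy=3))
q,_=snap("scene"); X=cloud(q)
k=sel(X,(.3,.6,.25,.52),(.13,.2)).astype(np.uint8); P=X[k>0]; print(k.sum(),rect(P),np.percentile(P[:,2],[5,50,95]))
```

```text
tool yaw(y) 36.3 z [-0.0023 -0.0019 -1.    ] pos [0.4467 0.382  0.1759] => shift cm [0.3146 0.3555 2.2932] turn z -0.2137031633205453
0.1212209176316064 53.79652440547943 [-0.2977 -1.3206 -7.497 ] [ 0.0036  0.0112 -0.0832 -0.1066  0.0001  0.0017]
1051 (array([0.4513, 0.3754]), array([0.1256, 0.1288]), 42.06503677368164) [0.1358 0.1527 0.179 ]
```

View pics/t3.png

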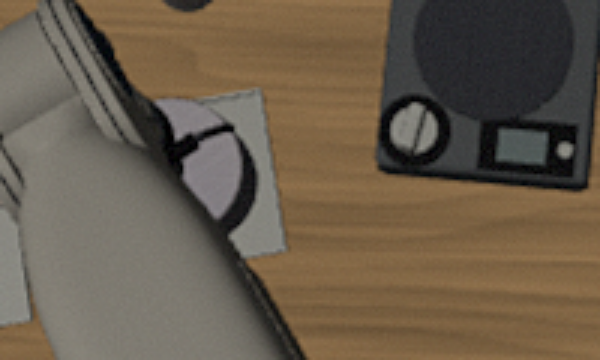

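Call:
{"op": "carry_out", "data": {"commands": [[0,0.15,0.15,0,0,0,0],[0,0.15,0.15,0,0,0,0],[0,0,0,0.4,0,0,0],[0,0,0,0.4,0,0,0],[0,0,0,0.4,0,0,0],[0,0,0,0.3,0,0,0],[0,0,0,0.2,0,0,0],[0,0,0,0.2,0,0,0],[0,0,0,0.2,0,0,0],[0,0,0,0,0,0,0]]}}

```text
time: 8.78
ee_pos: [0.4476, 0.3876, 0.1568]
ee_rot: [-1.417, -2.803, 0.001]
ft_force: [0.2, 0.2, -6.8]
opening: 0.123
gripper_force: 53.8
```

Call:
{"op": "carry_out", "data": {"commands": [[0,0,0,0.1,0,0,0],[0,0,0,0.1,0,0,0],[0,0,0,0.05,0,0,0],[0,0,0,0.05,0,0,0],[0,0,0,0,0,0,0],[0,0,0,0,0,0,0],[0,0,0,0,0,0,0],[0,0,0,0,0,0,0],[0,0,0,0,0,0,0],[0,0,0,0,0,0,0]]}}

```text
time: 9.62
ee_pos: [0.4477, 0.3876, 0.1542]
ee_rot: [1.418, 2.804, 0.0]
ft_force: [0.5, 0.2, -6.8]
opening: 0.121
gripper_force: 53.8
```

Call:
{"op": "carry_out", "data": {"commands": [[0,0,0,0.05,0,0,0],[0,0,0,0.05,0,0,0],[0,0,0,0.05,0,0,0],[0,0,0,0.05,0,0,0],[0,0,0,0,0,0,0],[0,0,0,0,0,0,0],[0,0,0,0,0,0,0],[0,0,0,0,0,0,0],[0,0,0,0,0,0,0],[0,0,0,0,0,0,0]]}}

```text
time: 10.45
ee_pos: [0.4477, 0.388, 0.1529]
ee_rot: [1.417, 2.804, 0.002]
ft_force: [-4.2, 1.2, 5.2]
opening: 0.123
gripper_force: 58.3
```

Call:
{"op": "carry_out", "data": {"commands": [[1,0,0,-0.05,0,0,0],[1,0,0,0,0,0,0],[1,0,0,0,0,0,0],[1,0,0,0,0,0,0],[1,0,0,0,0,0,0],[1,0,0,0,0,0,0],[1,0,0,0,0,0,0],[1,0,0,0,0,0,0],[1,0,0,-1,0,0,0],[1,0,0,-2,0,0,0]]}}

```text
time: 11.28
ee_pos: [0.4468, 0.387, 0.1815]
ee_rot: [-1.417, -2.802, 0.005]
ft_force: [1.3, -0.7, 0.6]
opening: 1.001
gripper_force: 0.0
```

Call:
{"op": "carry_out", "data": {"commands": [[1,0,0,-2,0,0,0],[1,0,0,-2,0,0,0],[1,0,0,-2,0,0,0],[1,-1.5,0,-1,0,0,0],[1,-3,0,-1,0,0,0],[1,-3,0,0,0,0,0],[1,-3,0,0,0,0,0],[1,-3,0,0,0,0,0],[1,-3,0,0,0,0,0],[1,-3,0,0,0,0,0]]}}

```text
time: 12.12
ee_pos: [0.5639, 0.2293, 0.2637]
ee_rot: [1.417, 2.803, 0.001]
ft_force: [0.3, 0.5, -0.1]
opening: 0.999
gripper_force: 0.0
```

Run:
```python
from h import *
tomove((.4477,.3866,.153),36.5)
q,_=snap("top"); X=cloud(q)
k=sel(X,(.3,.6,.25,.52),(.1,.2)).astype(np.uint8); c=max(cv2.findContours(k,0,1)[0],key=len)[:,0]
P=rays(q,c,.13); print("lid top",circ(P),np.median(X[k>0][:,2]),len(c))
# turntable: dark disc on station, and knob
f=q["frame"]; g=cv2.cvtColor(f,cv2.COLOR_BGR2GRAY); 
for uv in [(330,190),(330,215),(300,180),(352,180)]: print(uv,f[uv[1],uv[0]],X[uv[1],uv[0]])
cv2.imwrite("pics/t4.png",cv2.resize(f[120:310,160:480],None,fx=2.5,fy=2.5))
```

```text
tool yaw(y) 36.4 z [ 0.0008  0.0002 -1.    ] pos [0.5639 0.2293 0.2637] => shift cm [19.5597 -0.0444 11.0615] turn z -0.13941961690159133
lid top (array([0.4468, 0.39  ]), np.float64(0.059111669265901265)) 0.13090293767397648 132
(330, 190) [43 40 35] [0.6166 0.0823 0.0904]
(330, 215) [41 35 30] [0.5463 0.0806 0.0895]
(300, 180) [61 60 59] [0.6448 0.1671 0.0822]
(352, 180) [59 59 58] [0.6472 0.0215 0.0869]
```

View pics/t4.png

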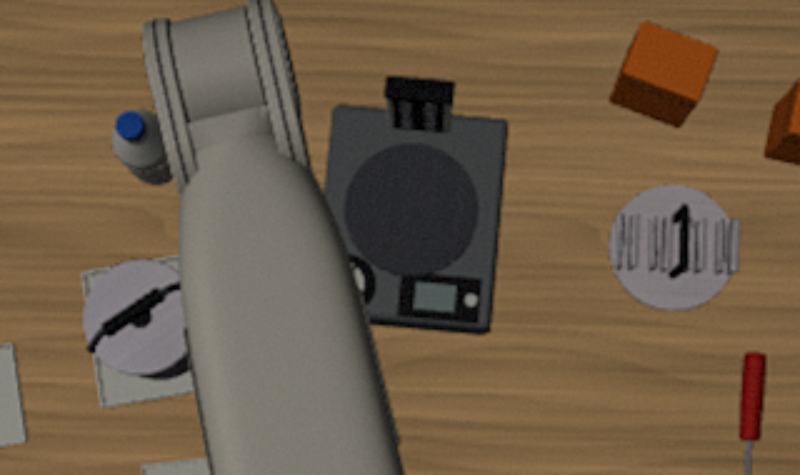

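Call:
{"op": "carry_out", "data": {"commands": [[1,0,0,0.7,0,0,-6.85],[1,0,0,0.7,0,0,-6.85],[1,0,0,0.7,0,0,-6.85],[1,0,0,0.7,0,0,-6.85],[1,0,0,0.7,0,0,-6.85],[1,0,0,0.7,0,0,-6.85],[0.7,1.4,-1.8,0.5,0,0,0],[0.7,1.4,-1.8,0.5,0,0,0],[0.7,1.4,-1.8,0.5,0,0,0],[0.7,1.4,-1.8,0.5,0,0,0]]}}

```text
time: 13.0
ee_pos: [0.4921, 0.1721, 0.201]
ee_rot: [0.343, 3.122, 0.0]
ft_force: [0.5, -0.2, 0.4]
opening: 0.704
gripper_force: 0.0
```

Call:
{"op": "carry_out", "data": {"commands": [[0.7,0,0,0,0,0,0],[0.7,0,0,0,0,0,0],[0.7,0,0,0,0,0,0],[0.7,0,0,0,0,0,0],[0.7,0,0,0,0,0,0],[0.7,0,0,0,0,0,0],[0.7,0,0,0,0,0,0],[0.7,0,0,0,0,0,0],[0.7,0,0,0,0,0,0],[0.7,0,0,0,0,0,0]]}}

```text
time: 13.83
ee_pos: [0.493, 0.1725, 0.2006]
ee_rot: [-0.343, -3.123, 0.0]
ft_force: [0.4, 0.0, -0.2]
opening: 0.702
gripper_force: 0.0
```

Run:
```python
from h import *
tomove((.494,.1695,.100),77.5)
p,ps=snap("wrist"); X=cloud(p,ps); cv2.imwrite("pics/w3.png",p["frame"])
k=sel(X,(.45,.54,.12,.22),(.112,.14)); P=X[k]; print(k.sum(),"knob",np.median(P[:,2]),rect(P),axis(P))
k=sel(X,(.45,.54,.12,.22),(.09,.1)); P=X[k]; print("skirt",k.sum(),cv2.minEnclosingCircle(np.float32(P[:,:2])))
q,_=snap("top"); X=cloud(q); pickle.dump(q,open("t5.pkl","wb"))
g=cv2.cvtColor(q["frame"],cv2.COLOR_BGR2GRAY); k=((g<48)&sel(X,(.5,.66,.01,.19),(.07,.11))).astype(np.uint8)
k=cv2.morphologyEx(k,cv2.MORPH_OPEN,np.ones((7,7))); n,l,st,c=cv2.connectedComponentsWithStats(k); i=1+np.argmax(st[1:,4])
c=cv2.findContours((l==i).astype(np.uint8),0,1)[0][0][:,0]; P=rays(q,c,.088); print("turntable",circ(P),rect(P))
```

```text
tool yaw(y) 77.5 z [-0.0002 -0.     -1.    ] pos [0.493  0.1725 0.2006] => shift cm [-0.1642 -0.2739 10.0601] turn z -0.043501206721416
1023 knob 0.12442560976368909 (array([0.4933, 0.1701]), array([0.014 , 0.0415]), 76.03319549560547) (np.float64(166.35331847864637), array([0.4916, 0.1706]), array([0.0039, 0.0122]))
skirt 1284 ((0.5092922449111938, 0.1555822491645813), 0.043040718883275986)
turntable (array([0.5794, 0.0864]), np.float64(0.0661860799182673)) (array([0.5776, 0.0815]), array([0.153 , 0.1143]), 6.771337032318115)
```

View pics/w3.png

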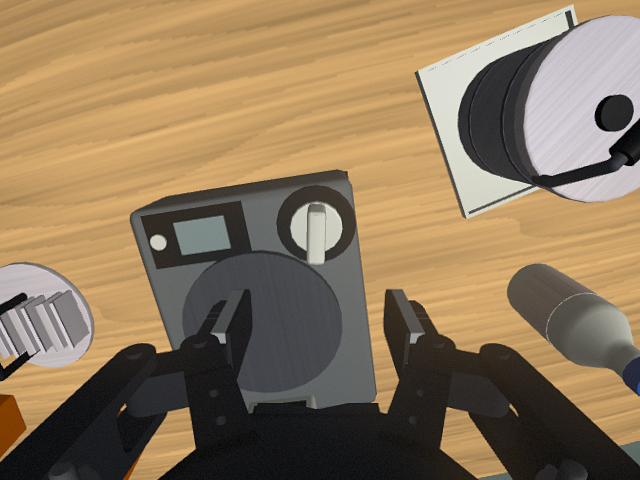

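Call:
{"op": "carry_out", "data": {"commands": [[0.7,0,-0.24,1,0,0,1.2],[0.7,0,0,1,0,0,0],[0.7,0,0,1,0,0,0],[0.7,0,0,1,0,0,0],[0.7,0,0,1,0,0,0],[0.7,0,0,1,0,0,0],[0.7,0,0,1,0,0,0],[0.7,0,0,1,0,0,0],[0.7,0,0,1,0,0,0],[0.7,0,0,0.9,0,0,0]]}}

```text
time: 14.77
ee_pos: [0.4923, 0.1701, 0.1005]
ee_rot: [-0.376, -3.119, 0.0]
ft_force: [0.8, -0.3, 0.1]
opening: 0.697
gripper_force: 0.0
```

Call:
{"op": "carry_out", "data": {"commands": [[0.1,0,0,0,0,0,0],[0,0,0,0,0,0,0],[0,0,0,0,0,0,0],[0,0,0,0,0,0,0],[0,0,0,0,0,0,0],[0,0,0,0,0,0,0],[0,0,0,0,0,0,0],[0,0,0,0,0,0,0],[0,0,0,0,0,0,0],[0,0,0,0,0,0,0]]}}

```text
time: 15.6
ee_pos: [0.4926, 0.1702, 0.102]
ee_rot: [0.376, 3.118, 0.0]
ft_force: [-1.3, 0.3, 3.1]
opening: 0.001
gripper_force: 1.8
```

Call:
{"op": "carry_out", "data": {"commands": [[0,0,0,0,0,0,6.5],[0,0,0,0,0,0,6.5],[0,0,0,0,0,0,6.5],[0,0,0,0,0,0,6.5],[0,0,0,0,0,0,6.5],[0,0,0,0,0,0,6.5],[0,0,0,0,0,0,6.5],[0,0,0,0,0,0,6.5],[0,0,0,0,0,0,6.5],[0,0,0,0,0,0,0]]}}

```text
time: 16.43
ee_pos: [0.4927, 0.1702, 0.102]
ee_rot: [1.858, 2.532, 0.001]
ft_force: [-0.1, 0.1, 4.2]
opening: 0.001
gripper_force: 2.0
```

Call:
{"op": "carry_out", "data": {"commands": [[0,0,0,0,0,0,2.5],[0,0,0,0,0,0,2],[0,0,0,0,0,0,0],[0,0,0,0,0,0,0],[0,0,0,0,0,0,0],[0,0,0,0,0,0,0],[0,0,0,0,0,0,0],[0,0,0,0,0,0,0],[0,0,0,0,0,0,0],[0,0,0,0,0,0,0]]}}

```text
time: 17.27
ee_pos: [0.4927, 0.1702, 0.102]
ee_rot: [1.946, 2.466, 0.001]
ft_force: [0.1, 0.7, 5.4]
opening: -0.0
gripper_force: 2.7
```

Run:
```python
from h import *
tomove((.493,.170,.2)); s=r.sense(); print(s["opening"],s["gripper_force"],s["ft_force"],s["moment"])
```

```text
tool yaw(y) 13.4 z [ 0.0007  0.0001 -1.    ] pos [0.4927 0.1702 0.102 ] => shift cm [-0.0237  0.0306 -9.8036] turn z None
-0.0003175752887923474 2.682645097374916 [0.056  0.7419 5.3817] [-0.1017 -0.0149 -0.0156]
```

Run:
```python
from h import *
p,ps=snap("wrist"); q,_=snap("scene"); 
a=p["frame"][120:480,120:520]; b=cv2.resize(q["frame"][200:340,260:420],None,fx=2.5,fy=2.5)
o=np.zeros((360,800,3),np.uint8); o[:,:400]=a; o[:350,400:]=b; cv2.imwrite("pics/c5.png",o)
```

```text
(no output)
```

View pics/c5.png

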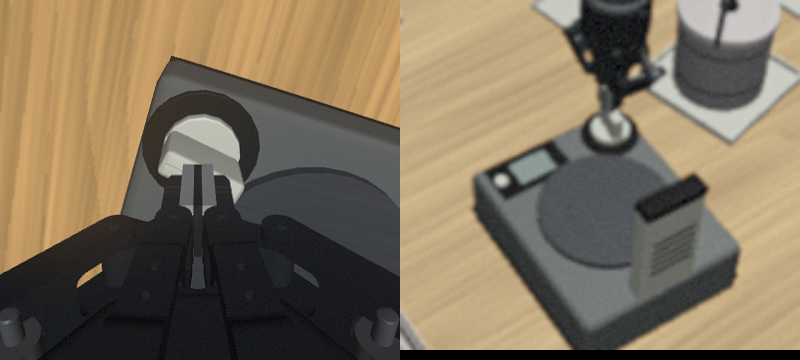

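Run:
```python
from h import *
p,ps=snap("wrist"); X=cloud(p,ps); hsv=cv2.cvtColor(p["frame"],cv2.COLOR_BGR2HSV); w=(hsv[...,2]>150)&(hsv[...,1]<50)
k=sel(X,(.44,.55,.11,.23),(.112,.14),w); P=X[k]; print(k.sum(),np.median(P[:,2]),rect(P),axis(P)[0])
a=cv2.resize(p["frame"][190:330,240:380],None,fx=4,fy=4,interpolation=cv2.INTER_CUBIC); cv2.imwrite("pics/c6.png",a)
q,_=snap("scene"); Y=cloud(q); k=sel(Y,(.44,.55,.11,.23),(.112,.13)); print(k.sum(),rect(Y[k]))
v,u=np.where(sel(X,(.4,.6,.05,.3),(.09,.3))&~w); 
for y in range(250,380,12): print(y,X[y,310:330:9].round(3).tolist())
```

```text
740 0.1242786057336076 (array([0.4936, 0.1709]), array([0.0126, 0.0402]), 76.56500244140625) 170.324658178704
44 (array([0.4976, 0.1654]), array([0.0153, 0.0372]), 89.36614990234375)
250 [[0.485, 0.183, 0.095], [0.489, 0.184, 0.095], [0.494, 0.185, 0.095]]
262 [[0.486, 0.179, 0.102], [0.491, 0.178, 0.096], [0.496, 0.178, 0.094]]
274 [[0.486, 0.179, 0.117], [0.491, 0.178, 0.112], [0.496, 0.176, 0.106]]
286 [[0.486, 0.179, 0.13], [0.49, 0.18, 0.13], [0.494, 0.181, 0.13]]
298 [[0.486, 0.18, 0.143], [0.49, 0.18, 0.141], [0.494, 0.181, 0.142]]
310 [[0.487, 0.18, 0.152], [0.49, 0.181, 0.153], [0.493, 0.181, 0.152]]
322 [[0.487, 0.18, 0.161], [0.49, 0.181, 0.161], [0.493, 0.181, 0.161]]
334 [[0.487, 0.181, 0.171], [0.491, 0.177, 0.163], [0.492, 0.182, 0.17]]
346 [[0.487, 0.18, 0.175], [0.492, 0.172, 0.163], [0.492, 0.182, 0.176]]
358 [[0.488, 0.173, 0.172], [0.493, 0.167, 0.162], [0.492, 0.181, 0.18]]
370 [[0.49, 0.169, 0.172], [0.494, 0.161, 0.162], [0.493, 0.177, 0.182]]
```

View pics/c6.png

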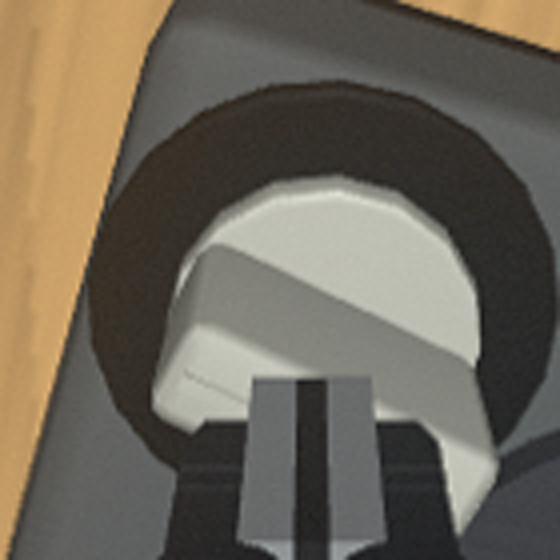

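Call:
{"op": "carry_out", "data": {"commands": [[0,0,0,-1,0,0,0],[0,0,0,-1,0,0,0],[0,0,0,-1,0,0,0],[0,0,0,-1,0,0,0],[0,0,0,-1,0,0,0],[0,0,0,-1,0,0,0],[0,0,0,0,0,0,0],[0,0,0,0,0,0,0],[0,0,0,0,0,0,0],[0,0,0,0,0,0,0]]}}

```text
time: 18.3
ee_pos: [0.4921, 0.1701, 0.1611]
ee_rot: [-1.95, -2.462, 0.001]
ft_force: [-0.1, 0.4, -0.1]
opening: 0.004
gripper_force: 0.0
```

Run:
```python
from h import *
p,ps=snap("wrist"); X=cloud(p,ps); T=(X-ps[0])@ps[1]
print(ps[0])
for y in range(240,400,8): print(y,(T[y,[308,316,324]]*1000).round(0).tolist())
k=sel(X,(.44,.55,.11,.23),(.112,.14)); print(k.sum(),rect(X[k]))
```

```text
[0.4921 0.1701 0.1611]
240 [[10.0, -7.0, 37.0], [9.0, -2.0, 41.0], [7.0, 3.0, 47.0]]
248 [[5.0, -7.0, 36.0], [nan, nan, nan], [4.0, 3.0, 37.0]]
256 [[-1.0, -7.0, 37.0], [-0.0, -2.0, 36.0], [-1.0, 3.0, 37.0]]
264 [[-18.0, -8.0, 65.0], [-18.0, -2.0, 67.0], [-6.0, 3.0, 37.0]]
272 [[-28.0, -8.0, 75.0], [-28.0, -2.0, 74.0], [-28.0, 4.0, 74.0]]
280 [[-37.0, -8.0, 80.0], [-37.0, -2.0, 80.0], [-37.0, 4.0, 80.0]]
288 [[10.0, -5.0, -30.0], [10.0, -2.0, -30.0], [10.0, 2.0, -30.0]]
296 [[9.0, -5.0, -37.0], [10.0, -2.0, -38.0], [10.0, 2.0, -37.0]]
304 [[10.0, -5.0, -45.0], [9.0, -1.0, -43.0], [10.0, 2.0, -44.0]]
312 [[10.0, -4.0, -51.0], [10.0, -1.0, -52.0], [11.0, 2.0, -52.0]]
320 [[11.0, -4.0, -57.0], [11.0, -1.0, -57.0], [10.0, 1.0, -57.0]]
328 [[9.0, -4.0, -60.0], [9.0, -1.0, -60.0], [9.0, 1.0, -60.0]]
336 [[11.0, -4.0, -68.0], [6.0, -1.0, -61.0], [12.0, 1.0, -69.0]]
344 [[11.0, -4.0, -73.0], [2.0, -1.0, -60.0], [8.0, 1.0, -68.0]]
352 [[11.0, -4.0, -77.0], [-1.0, -1.0, -61.0], [5.0, 1.0, -69.0]]
360 [[10.0, -4.0, -79.0], [-4.0, -1.0, -61.0], [3.0, 1.0, -69.0]]
368 [[1.0, -4.0, -72.0], [-8.0, -1.0, -60.0], [0.0, 1.0, -70.0]]
376 [[-2.0, -4.0, -71.0], [-129.0, -2.0, 81.0], [-4.0, 1.0, -69.0]]
384 [[-6.0, -4.0, -71.0], [-138.0, -2.0, 81.0], [-6.0, 1.0, -71.0]]
392 [[-9.0, -4.0, -72.0], [-147.0, -2.0, 81.0], [-10.0, 1.0, -70.0]]
1604 (array([0.4936, 0.1699]), array([0.0148, 0.0418]), 76.00946807861328)
```

Call:
{"op": "carry_out", "data": {"commands": [[0.7,0,0,0,0,0,-6.98],[0.7,0,0,0,0,0,-6.98],[0.7,0,0,0,0,0,-6.98],[0.7,0,0,0,0,0,-6.98],[0.7,0,0,0,0,0,-6.98],[0.7,0,0,0,0,0,-6.98],[0.7,0,0,0,0,0,-6.98],[0.7,0,0,0,0,0,-6.98],[0.7,0,0,0,0,0,-6.98],[0.7,0,0,0,0,0,0]]}}

```text
time: 19.18
ee_pos: [0.4922, 0.1701, 0.1612]
ee_rot: [-0.372, -3.119, 0.0]
ft_force: [0.5, -0.2, 0.1]
opening: 0.703
gripper_force: 0.0
```

Call:
{"op": "carry_out", "data": {"commands": [[0.7,0,0,1,0,0,0],[0.7,0,0,1,0,0,0],[0.7,0,0,1,0,0,0],[0.7,0,0,1,0,0,0],[0.7,0,0,1,0,0,0],[0.7,0,0,1,0,0,0],[0.7,0,0,1,0,0,0],[0.7,0,0,1,0,0,0],[0.7,0,0,0.4,0,0,0],[0.7,0,0,0,0,0,0]]}}

```text
time: 20.02
ee_pos: [0.4919, 0.17, 0.0765]
ee_rot: [-0.381, -3.117, 0.001]
ft_force: [-0.2, 0.1, -0.9]
opening: 0.701
gripper_force: 0.0
```

Call:
{"op": "carry_out", "data": {"commands": [[0.2,0,0,0,0,0,0],[0,0,0,0,0,0,0],[0,0,0,0,0,0,0],[0,0,0,0,0,0,0],[0,0,0,0,0,0,0],[0,0,0,0,0,0,0],[0,0,0,0,0,0,0],[0,0,0,0,0,0,0],[0,0,0,0,0,0,0],[0,0,0,0,0,0,0]]}}

```text
time: 20.85
ee_pos: [0.4931, 0.171, 0.0785]
ee_rot: [0.38, 3.117, 0.003]
ft_force: [-0.4, 6.4, 4.1]
opening: 0.153
gripper_force: 61.1
```

Gripped now. Turn clockwise about 64 degrees.

Call:
{"op": "carry_out", "data": {"commands": [[0,0,0,0,0,0,6.5],[0,0,0,0,0,0,6.5],[0,0,0,0,0,0,6.5],[0,0,0,0,0,0,6.5],[0,0,0,0,0,0,6.5],[0,0,0,0,0,0,6.5],[0,0,0,0,0,0,6.5],[0,0,0,0,0,0,6.5],[0,0,0,0,0,0,6.5],[0,0,0,0,0,0,4.5]]}}

```text
time: 21.68
ee_pos: [0.4939, 0.172, 0.0785]
ee_rot: [1.96, 2.455, 0.008]
ft_force: [4.3, 10.7, 0.6]
opening: 0.149
gripper_force: 60.5
```

Call:
{"op": "carry_out", "data": {"commands": [[0,0,0,0,0,0,1],[0,0,0,0,0,0,0],[0,0,0,0,0,0,0],[0.7,0,0,0,0,0,0],[0.7,0,0,0,0,0,0],[0.7,0,0,0,0,0,0],[0.7,0,0,0,0,0,0],[0.7,0,0,-1,0,0,0],[0.7,0,0,-2,0,0,0],[0.7,0,0,-3,0,0,0]]}}

```text
time: 22.52
ee_pos: [0.4911, 0.1697, 0.1371]
ee_rot: [-1.974, -2.441, 0.005]
ft_force: [0.7, 0.1, 0.8]
opening: 0.705
gripper_force: 0.0
```

Call:
{"op": "carry_out", "data": {"commands": [[1,0,0,-3,0,0,0],[1,0,0,-3,0,0,0],[1,0,0,-2,0,0,0],[1,0,0,0,0,0,0],[1,0,0,0,0,0,0],[1,0,0,0,0,0,0],[1,0,0,0,0,0,0],[1,0,0,0,0,0,0],[1,0,0,0,0,0,0],[1,0,0,0,0,0,0]]}}

```text
time: 23.35
ee_pos: [0.4922, 0.1701, 0.2171]
ee_rot: [-1.975, -2.442, 0.001]
ft_force: [0.7, -0.5, 0.6]
opening: 0.998
gripper_force: 0.0
```

Run:
```python
from h import *
p,ps=snap("wrist"); X=cloud(p,ps); cv2.imwrite("pics/w5.png",p["frame"]); pickle.dump((p,ps),open("w5.pkl","wb"))
k=sel(X,(.45,.54,.12,.22),(.112,.14)); print(k.sum(),"knob",rect(X[k]),axis(X[k])[0])
g=cv2.cvtColor(p["frame"],cv2.COLOR_BGR2GRAY); k=sel(X,(.48,.66,.0,.2),(.086,.0935)); c=max(cv2.findContours(k.astype(np.uint8),0,1)[0],key=len)[:,0]
P=rays(p,c,.088,ps); print("tt",len(P),circ(P),cv2.minEnclosingCircle(np.float32(P[:,:2])))
tomove((.557,-.207,.25),90)
```

```text
929 knob (array([0.4938, 0.1703]), array([0.0137, 0.0411]), 11.988068580627441) 102.16369239786998
tt 483 (array([0.5736, 0.1   ]), np.float64(0.06958611469654977)) ((0.5794734954833984, 0.09920018166303635), 0.07570620626211166)
tool yaw(y) 12.1 z [-0.0008 -0.0002 -1.    ] pos [0.4923 0.1701 0.2173] => shift cm [-38.2291  -1.5658  -3.2737] turn z -77.9272447464285
```

View pics/w5.png

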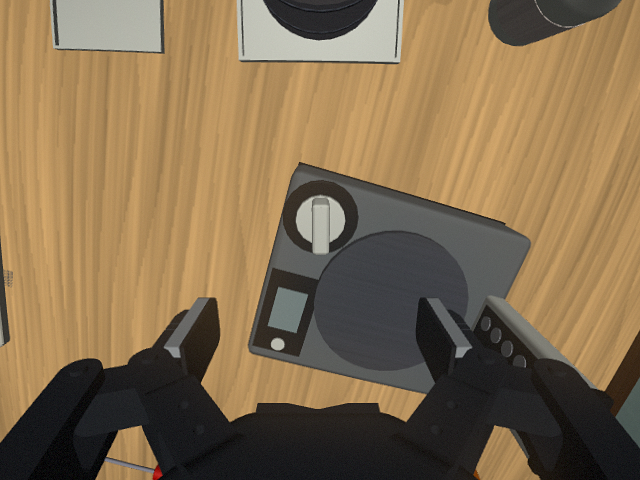

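Call:
{"op": "carry_out", "data": {"commands": [[1,0,0,0,0,0,-7.08],[1,0,0,0,0,0,-7.08],[1,0,0,0,0,0,-7.08],[1,0,0,0,0,0,-7.08],[1,0,0,0,0,0,-7.08],[1,0,0,0,0,0,-7.08],[1,0,0,0,0,0,-7.08],[1,0,0,0,0,0,-7.08],[1,0,0,0,0,0,-7.08],[1,0,0,0,0,0,-7.08]]}}

```text
time: 24.23
ee_pos: [0.4924, 0.1701, 0.2175]
ee_rot: [-0.186, -3.136, 0.0]
ft_force: [0.4, -0.0, -0.8]
opening: 0.999
gripper_force: 0.0
```

Call:
{"op": "carry_out", "data": {"commands": [[1,0,0,0,0,0,-7.08],[1,-0.7,-4,0,0,0,0],[1,-0.7,-4,0,0,0,0],[1,-0.7,-4,0,0,0,0],[1,-0.7,-4,0,0,0,0],[1,-0.7,-4,0,0,0,0],[1,-0.7,-4,0,0,0,0],[1,-0.7,-4,0,0,0,0],[1,-0.7,-4,0,0,0,0],[1,-0.7,-4,0,0,0,0]]}}

```text
time: 25.07
ee_pos: [0.5551, -0.192, 0.2176]
ee_rot: [0.001, 3.142, 0.0]
ft_force: [1.1, 0.6, -0.0]
opening: 0.997
gripper_force: 0.0
```

Call:
{"op": "carry_out", "data": {"commands": [[1,0,-1,0,0,0,0],[1,0,0,0,0,0,0],[1,0,0,0,0,0,0],[1,0,0,0,0,0,0],[1,0,0,0,0,0,0],[1,0,0,0,0,0,0],[1,0,0,0,0,0,0],[1,0,0,0,0,0,0],[1,0,0,0,0,0,0],[1,0,0,0,0,0,0]]}}

```text
time: 25.9
ee_pos: [0.5552, -0.1997, 0.2178]
ee_rot: [0.001, 3.141, -0.0]
ft_force: [-0.9, -0.5, 0.5]
opening: 0.999
gripper_force: 0.0
```

Run:
```python
from h import *
p,ps=snap("wrist"); X=cloud(p,ps); cv2.imwrite("pics/w6.png",p["frame"]); b=(.45,.66,-.3,-.11)
k=sel(X,b,(.066,.1)); P=X[k]; print(k.sum(),"handle",np.median(P[:,2]),rect(P),axis(P)[0])
k=sel(X,b,(.003,.015)); P=X[k]; print("foot",k.sum(),cv2.minEnclosingCircle(np.float32(P[:,:2])),np.median(P[:,2]))
k=sel(X,b,(.036,.055)); P=X[k]; print("ribs",k.sum(),rect(P),np.median(P[:,2]))
tomove((.558,-.2065,.037),90)
q,_=snap("top"); X=cloud(q); k=sel(X,(.3,.6,.25,.52),(.1,.2)).astype(np.uint8); c=max(cv2.findContours(k,0,1)[0],key=len)[:,0]
print("lid top",circ(rays(q,c,.13)),np.median(X[k>0][:,2]))
g=cv2.cvtColor(q["frame"],cv2.COLOR_BGR2GRAY); k=((g<48)&sel(X,(.49,.67,.0,.2),(.07,.11))).astype(np.uint8)
k=cv2.morphologyEx(k,cv2.MORPH_OPEN,np.ones((5,5))); n,l,st,c=cv2.connectedComponentsWithStats(k); i=1+np.argmax(st[1:,4])
c=cv2.findContours((l==i).astype(np.uint8),0,1)[0][0][:,0]; P=rays(q,c,.088); print("turntable",circ(P),rect(P))
```

```text
856 handle 0.08288558096478157 (array([ 0.5555, -0.2046]), array([0.01 , 0.073]), 88.31231689453125) 178.16699389444088
foot 8805 ((0.5624905824661255, -0.21475940942764282), 0.12403041869401932) 0.008806029834639042
ribs 3747 (array([ 0.5525, -0.2045]), array([0.1389, 0.0673]), 88.27702331542969) 0.04361695199645119
tool yaw(y) 90.0 z [ 0.0001 -0.0001 -1.    ] pos [ 0.5552 -0.1998  0.2177] => shift cm [-0.2782 -0.6728 18.0738] turn z -0.03406573554131853
lid top (array([0.4474, 0.3849]), np.float64(0.06207552498240107)) 0.1306210299521568
turntable (array([0.5757, 0.0969]), np.float64(0.07361947213337401)) (array([0.5775, 0.0979]), array([0.1475, 0.1509]), 48.762332916259766)
```

View pics/w6.png

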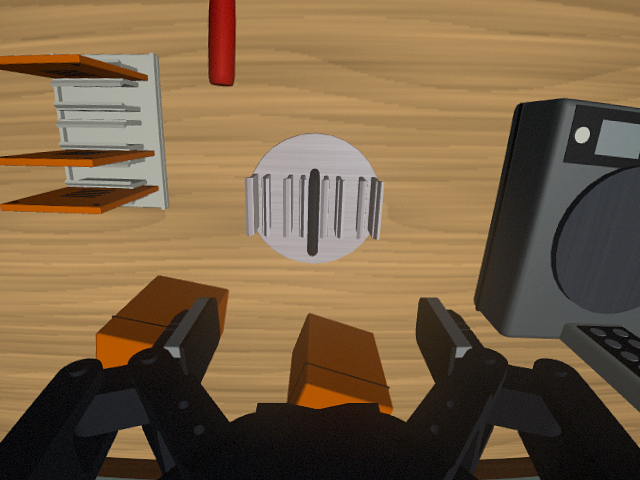

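Call:
{"op": "carry_out", "data": {"commands": [[0.6,-0.15,-0.57,1,0,0,1.75],[0.6,0,0,2,0,0,0],[0.6,0,0,2.2,0,0,0],[0.6,0,0,2.2,0,0,0],[0.6,0,0,2.2,0,0,0],[0.6,0,0,2.2,0,0,0],[0.6,0,0,2.2,0,0,0],[0.6,0,0,2,0,0,0],[0.6,0,0,1.5,0,0,0],[0.6,0,0,0.7,0,0,0]]}}

```text
time: 26.83
ee_pos: [0.5554, -0.2054, 0.0327]
ee_rot: [-0.052, -3.138, -0.003]
ft_force: [0.2, 0.4, -0.3]
opening: 0.597
gripper_force: 0.0
```

Call:
{"op": "carry_out", "data": {"commands": [[0.6,0,0,0,0,0,0],[0.1,0,0,0,0,0,0],[0,0,0,0,0,0,0],[0,0,0,0,0,0,0],[0,0,0,0,0,0,0],[0,0,0,0,0,0,0],[0,0,0,0,0,0,0],[0,0,0,0,0,0,0],[0,0,0,0,0,0,0],[0,0,0,0,0,0,0]]}}

```text
time: 27.67
ee_pos: [0.5573, -0.2058, 0.0368]
ee_rot: [0.049, 3.139, -0.001]
ft_force: [-0.1, 1.1, 6.8]
opening: 0.09
gripper_force: 58.6
```

Call:
{"op": "carry_out", "data": {"commands": [[0,0,0,-0.3,0,0,0],[0,0,0,-0.8,0,0,0],[0,0,0,-1.5,0,0,0],[0,0,0,-2,0,0,0],[0,0,0,-2,0,0,0],[0,0,0,-2,0,0,0],[0,0,0,-2,0,0,0],[0,0,0,-2,0,0,0],[0,0,0,-1.5,0,0,0],[0,0,0,-0.6,0,0,0]]}}

```text
time: 28.5
ee_pos: [0.5572, -0.2059, 0.1854]
ee_rot: [0.049, 3.139, -0.002]
ft_force: [-0.1, 0.4, -3.2]
opening: 0.094
gripper_force: 58.6
```

Run:
```python
from h import *
tomove((.578,.0985,.17)); s=r.sense(); print(s["opening"],s["gripper_force"],s["ft_force"])
p,ps=snap("wrist"); X=cloud(p,ps); k=sel(X,(ps[0][0]-.1,ps[0][0]+.1,ps[0][1]-.1,ps[0][1]+.1),(ps[0][2]-.02,ps[0][2]+.02)); 
T=(X-ps[0])@ps[1]; k=(abs(T[...,0])<.1)&(abs(T[...,1])<.1)&(T[...,2]>-.02)&(T[...,2]<.04); print(k.sum(),np.percentile(T[k][:,2],[5,50,95]),rect(T[k]))
k=(abs(T[...,0])<.1)&(abs(T[...,1])<.1)&(T[...,2]>.012)&(T[...,2]<.06); print(k.sum(),np.percentile(T[k][:,2],[5,25,50,75,95]),cv2.minEnclosingCircle(np.float32(T[k][:,:2])))
```

```text
tool yaw(y) 88.2 z [ 0.0027 -0.0015 -1.    ] pos [ 0.5572 -0.2059  0.1854] => shift cm [-1.1252 30.4906  1.5022] turn z None
0.09355226528419977 58.56234133243561 [-0.1383  0.3892 -3.175 ]
39924 [-0.0083  0.0269  0.029 ] (array([ 0.009 , -0.0011]), array([0.1389, 0.1325]), 89.7160415649414)
24001 [0.0162 0.0274 0.028  0.0285 0.0292] ((0.001701650908216834, -0.0008863048278726637), 0.07404628396034241)
```

Call:
{"op": "carry_out", "data": {"commands": [[0,-0.12,0.8,0,0,0,0],[0,-0.12,1.6,0,0,0,0],[0,-0.12,2.2,0,0,0,0],[0,-0.12,2.2,0,0,0,0],[0,-0.12,2.2,0,0,0,0],[0,-0.12,2.2,0,0,0,0],[0,-0.12,2.2,0,0,0,0],[0,-0.12,2.2,0,0,0,0],[0,-0.12,2.2,0,0,0,0],[0,-0.12,2.2,0,0,0,0]]}}

```text
time: 29.38
ee_pos: [0.5741, -0.0043, 0.1811]
ee_rot: [-0.049, -3.139, -0.001]
ft_force: [0.8, 0.5, -2.8]
opening: 0.093
gripper_force: 58.5
```

Call:
{"op": "carry_out", "data": {"commands": [[0,0,2.2,0,0,0,0],[0,0,2.2,0,0,0,0],[0,0,2.2,0,0,0,0],[0,0,1.8,0,0,0,0],[0,0,1.3,0,0,0,0],[0,0,0.8,0,0,0,0],[0,0,0,0.5,0,0,0],[0,0,0,1,0,0,0],[0,0,0,1,0,0,0],[0,0,0,0.5,0,0,0]]}}

```text
time: 30.22
ee_pos: [0.5774, 0.0979, 0.1504]
ee_rot: [-0.051, -3.139, 0.0]
ft_force: [-0.3, -0.0, -4.0]
opening: 0.091
gripper_force: 58.5
```

Call:
{"op": "carry_out", "data": {"commands": [[0,0,0,0.5,0,0,0],[0,0,0,0.5,0,0,0],[0,0,0,0.5,0,0,0],[0,0,0,0.3,0,0,0],[0,0,0,0.2,0,0,0],[0,0,0,0.2,0,0,0],[0,0,0,0,0,0,0],[0,0,0,0,0,0,0],[0,0,0,0,0,0,0],[0,0,0,0,0,0,0]]}}

```text
time: 31.05
ee_pos: [0.5783, 0.0989, 0.1309]
ee_rot: [0.049, 3.141, -0.0]
ft_force: [0.8, -0.4, -2.7]
opening: 0.095
gripper_force: 58.5
```

Run:
```python
from h import *
tomove((.579,.099,.1245))
p,ps=snap("wrist"); X=cloud(p,ps); T=(X-ps[0])@ps[1]; cv2.imwrite("pics/w7.png",p["frame"])
k=(abs(T[...,0])<.1)&(abs(T[...,1])<.1)&(T[...,2]>.015)&(T[...,2]<.032); P=X[k]; print("foot",k.sum(),np.median(P[:,2]),cv2.minEnclosingCircle(np.float32(P[:,:2])))
```

```text
tool yaw(y) 88.2 z [ 0.0004 -0.     -1.    ] pos [0.5783 0.0989 0.1309] => shift cm [-0.0663  0.0141  0.6431] turn z None
foot 23700 0.1029435030873666 ((0.5760589838027954, 0.13249832391738892), 0.10484058409929276)
```

View pics/w7.png

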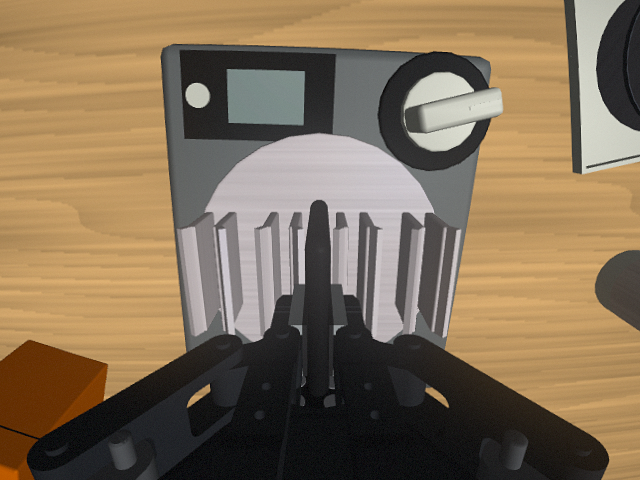

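Call:
{"op": "carry_out", "data": {"commands": [[0,-0.06,0,0.2,0,0,0],[0,0,0,0.2,0,0,0],[0,0,0,0.1,0,0,0],[0,0,0,0.1,0,0,0],[0,0,0,0.05,0,0,0],[0,0,0,0,0,0,0],[0,0,0,0,0,0,0],[0,0,0,0,0,0,0],[0,0,0,0,0,0,0],[0,0,0,0,0,0,0]]}}

```text
time: 31.93
ee_pos: [0.5788, 0.099, 0.1248]
ee_rot: [0.049, 3.141, 0.0]
ft_force: [-3.9, 1.4, 6.2]
opening: 0.089
gripper_force: 59.5
```

Call:
{"op": "carry_out", "data": {"commands": [[0.5,0,0,-0.05,0,0,0],[0.5,0,0,0,0,0,0],[0.5,0,0,0,0,0,0],[0.5,0,0,0,0,0,0],[0.5,0,0,0,0,0,0],[0.5,0,0,0,0,0,0],[0.5,0,0,0,0,0,0],[0.5,0,0,-1,0,0,0],[0.5,0,0,-2,0,0,0],[0.5,0,0,-3,0,0,0]]}}

```text
time: 32.77
ee_pos: [0.5777, 0.0988, 0.1839]
ee_rot: [-0.049, -3.137, 0.0]
ft_force: [0.3, 0.7, -0.4]
opening: 0.502
gripper_force: 0.0
```

Call:
{"op": "carry_out", "data": {"commands": [[0.5,0,0,-3,0,0,0],[0.5,0,0,-3,0,0,0],[0.5,0,0,-2,0,0,0],[0.5,0,0,0,0,0,0],[0.5,0,0,0,0,0,0],[0.5,0,0,0,0,0,0],[0.5,0,0,0,0,0,0],[0.5,0,0,0,0,0,0],[0.5,0,0,0,0,0,0],[0.5,0,0,0,0,0,0]]}}

```text
time: 33.6
ee_pos: [0.5787, 0.0988, 0.2641]
ee_rot: [-0.049, -3.14, 0.0]
ft_force: [-0.2, -0.2, 0.1]
opening: 0.502
gripper_force: 0.0
```

Run:
```python
from h import *
p,ps=snap("wrist"); X=cloud(p,ps); b=(.45,.66,.0,.2); print(ps[0])
k=sel(X,b,(.154,.19)); P=X[k]; print(k.sum(),"handle",np.median(P[:,2]),rect(P),axis(P)[0])
hsv=cv2.cvtColor(p["frame"],cv2.COLOR_BGR2HSV); w=hsv[...,2]>120
k=sel(X,b,(.09,.104),w); P=X[k]; print("foot",k.sum(),np.median(P[:,2]),rect(P))
k=sel(X,b,(.122,.14),w); 
n,l,st,c=cv2.connectedComponentsWithStats(k.astype(np.uint8))
for i in range(1,n):
    if st[i,4]>60: print("rib",st[i,4],rect(X[l==i]),np.median(X[l==i][:,2]))
T=(X-ps[0])@ps[1]
q,_=snap("top"); X=cloud(q); k=sel(X,(.3,.6,.25,.52),(.1,.2)).astype(np.uint8); c=max(cv2.findContours(k,0,1)[0],key=len)[:,0]
print("lid top",circ(rays(q,c,.13)),np.median(X[k>0][:,2]))
hsv=cv2.cvtColor(q["frame"],cv2.COLOR_BGR2HSV); org=(hsv[...,1]>170)&(hsv[...,0]<20)
n,l,st,c=cv2.connectedComponentsWithStats(sel(X,(.35,.62,-.55,-.3),(.1,.14),org).astype(np.uint8))
for i in range(1,n):
    if st[i,4]>8: print("panel",st[i,4],rect(X[l==i]))
tomove((.5384,-.4232,.3),-2.4)
```

```text
[0.5787 0.0988 0.2641]
1104 handle 0.17088561505171218 (array([0.5764, 0.0984]), array([0.0095, 0.0721]), 87.99503326416016) 177.85654597085576
foot 11505 0.09670563647297126 (array([0.5545, 0.1032]), array([0.1421, 0.1945]), 75.32152557373047)
rib 752 (array([0.4937, 0.1701]), array([0.0141, 0.0401]), 12.315123558044434) 0.12456470394861371
rib 378 (array([0.5759, 0.0493]), array([0.008 , 0.0602]), 88.29508972167969) 0.1322966585601067
rib 610 (array([0.5766, 0.071 ]), array([0.008 , 0.0605]), 88.15181732177734) 0.13156094797018753
rib 550 (array([0.5778, 0.1093]), array([0.0074, 0.0601]), 88.57381439208984) 0.13191316526715327
rib 515 (array([0.5789, 0.1472]), array([0.008 , 0.0603]), 88.06578826904297) 0.13205447267235265
rib 704 (array([0.5753, 0.0329]), array([0.0085, 0.0602]), 88.31947326660156) 0.13094707902468683
rib 132 (array([0.5769, 0.0845]), array([0.0019, 0.0592]), 88.46295928955078) 0.12878608781908563
rib 237 (array([0.5771, 0.0895]), array([0.003 , 0.0599]), 88.91197967529297) 0.13300393014556217
rib 116 (array([0.5785, 0.1225]), array([0.002 , 0.0602]), 88.59550476074219) 0.12876724161316924
rib 229 (array([0.5782, 0.1275]), array([0.0038, 0.0598]), 87.36576080322266) 0.13287332331783647
rib 143 (array([0.5792, 0.1605]), array([0.0022, 0.0591]), 88.36600494384766) 0.1287531307704175
rib 247 (array([0.5793, 0.1656]), array([0.0038, 0.0597]), 88.27497863769531) 0.1329921557214743
lid top (array([0.4475, 0.3851]), np.float64(0.06201126734739032)) 0.13079748414630737
panel 97 (array([ 0.5387, -0.4226]), array([0.0906, 0.0069]), 88.25953674316406)
panel 78 (array([ 0.4998, -0.4231]), array([0.0903, 0.0046]), 88.3426513671875)
panel 70 (array([ 0.4241, -0.4193]), array([0.0892, 0.0045]), 88.21543884277344)
tool yaw(y) 88.2 z [-0.0006 -0.     -1.    ] pos [0.5787 0.0988 0.2644] => shift cm [  2.3936 -52.3018  -3.5594] turn z -89.39965505182275
```

Call:
{"op": "carry_out", "data": {"commands": [[0.5,0,0,0,0,0,6.92],[0.5,0,0,0,0,0,6.92],[0.5,0,0,0,0,0,6.92],[0.5,0,0,0,0,0,6.92],[0.5,0,0,0,0,0,6.92],[0.5,0,0,0,0,0,6.92],[0.5,0,0,0,0,0,6.92],[0.5,0,0,0,0,0,6.92],[0.5,0,0,0,0,0,6.92],[0.5,0,0,0,0,0,6.92]]}}

```text
time: 34.53
ee_pos: [0.5788, 0.0988, 0.2646]
ee_rot: [-1.832, -2.552, 0.0]
ft_force: [0.7, -0.3, -0.2]
opening: 0.499
gripper_force: 0.0
```

Call:
{"op": "carry_out", "data": {"commands": [[0.5,0,0,0,0,0,6.92],[0.5,0,0,0,0,0,6.92],[0.5,0,0,0,0,0,6.92],[0.5,-3.5,-0.17,0,0,0,0],[0.5,-3.5,-0.17,0,0,0,0],[0.5,-3.5,-0.17,0,0,0,0],[0.5,-3.5,-0.17,0,0,0,0],[0.5,-3.5,-0.17,0,0,0,0],[0.5,-3.5,-0.17,0,0,0,0],[0.5,-3.5,-0.17,0,0,0,0]]}}

```text
time: 35.37
ee_pos: [0.559, -0.1473, 0.2648]
ee_rot: [2.255, 2.187, 0.0]
ft_force: [1.3, -0.2, -0.4]
opening: 0.502
gripper_force: 0.0
```

Call:
{"op": "carry_out", "data": {"commands": [[0.3,-3.5,-0.17,0,0,0,0],[0.3,-3.5,-0.17,0,0,0,0],[0.3,-3.5,-0.17,0,0,0,0],[0.3,-3.5,-0.17,0,0,0,0],[0.3,-3.5,-0.17,0,0,0,0],[0.3,-3.5,-0.17,0,0,0,0],[0.3,-3.5,-0.17,0,0,0,0],[0.3,-1,0,0,0,0,0],[0.3,0,0,0,0,0,0],[0.3,0,0,0,0,0,0]]}}

```text
time: 36.2
ee_pos: [0.5395, -0.4004, 0.264]
ee_rot: [-2.256, -2.185, -0.0]
ft_force: [-0.6, 0.2, 0.3]
opening: 0.302
gripper_force: 0.0
```

Call:
{"op": "carry_out", "data": {"commands": [[0.3,0,0,0,0,0,0],[0.3,0,0,0,0,0,0],[0.3,0,0,0,0,0,0],[0.3,0,0,0,0,0,0],[0.3,0,0,0,0,0,0],[0.3,0,0,0,0,0,0],[0.3,0,0,0,0,0,0],[0.3,0,0,0,0,0,0],[0.3,0,0,0,0,0,0],[0.3,0,0,0,0,0,0]]}}

```text
time: 37.03
ee_pos: [0.5397, -0.4003, 0.2646]
ee_rot: [-2.255, -2.187, -0.0]
ft_force: [0.1, -0.2, -1.1]
opening: 0.297
gripper_force: 0.0
```

```bash
cat >> h.py <<'E'
def panels(X,f,box,zr):
    hsv=cv2.cvtColor(f,cv2.COLOR_BGR2HSV); org=(hsv[...,1]>150)&(hsv[...,0]<20)
    n,l,st,c=cv2.connectedComponentsWithStats(sel(X,box,zr,org).astype(np.uint8))
    for i in range(1,n):
        if st[i,4]>25: P=X[l==i]; print("panel",st[i,4],rect(P),"z",np.percentile(P[:,2],[50,98]),"ax",axis(P)[0])
E
python3 - <<'E'
from h import *
p,ps=snap("wrist"); X=cloud(p,ps); cv2.imwrite("pics/w8.png",p["frame"]); print(ps[0])
panels(X,p["frame"],(.35,.62,-.55,-.3),(.112,.13))
tomove((.5385,-.423,.067),-1.7)
E
```

```text
[ 0.5397 -0.4003  0.2646]
panel 724 (array([ 0.4237, -0.4184]), array([0.0892, 0.0071]), 88.17990112304688) z [0.1183 0.1199] ax 87.78233060107422
panel 546 (array([ 0.4994, -0.4212]), array([0.0896, 0.0061]), 87.28038787841797) z [0.1186 0.12  ] ax 87.63359327464877
panel 534 (array([ 0.5374, -0.4214]), array([0.0892, 0.0059]), 87.32382202148438) z [0.1188 0.1202] ax 87.62914552846313
tool yaw(y) -1.8 z [-0.      0.0001 -1.    ] pos [ 0.5397 -0.4002  0.2646] => shift cm [-2.2813 -0.0481 19.7629] turn z -0.05995673280359881
```

View pics/w8.png

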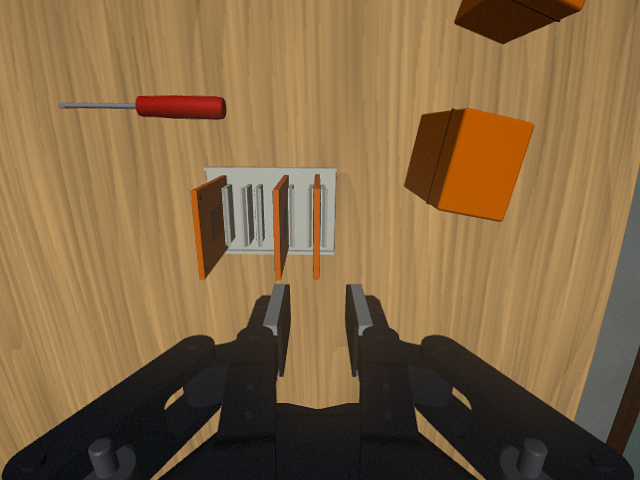

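Call:
{"op": "carry_out", "data": {"commands": [[0.3,-1.1,-0.08,1,0,0,0.6],[0.3,-1.1,0,2,0,0,0],[0.3,0,0,2.5,0,0,0],[0.3,0,0,2.5,0,0,0],[0.3,0,0,2.5,0,0,0],[0.3,0,0,2.5,0,0,0],[0.3,0,0,2.5,0,0,0],[0.3,0,0,2,0,0,0],[0.3,0,0,1.4,0,0,0],[0.3,0,0,0.8,0,0,0]]}}

```text
time: 37.92
ee_pos: [0.537, -0.422, 0.0645]
ee_rot: [-2.265, -2.172, 0.0]
ft_force: [0.8, 1.1, 0.3]
opening: 0.3
gripper_force: 0.0
```

Call:
{"op": "carry_out", "data": {"commands": [[0.3,0,0,0,0,0,0],[0,0,0,0,0,0,0],[0,0,0,0,0,0,0],[0,0,0,0,0,0,0],[0,0,0,0,0,0,0],[0,0,0,0,0,0,0],[0,0,0,0,0,0,0],[0,0,0,0,0,0,0],[0,0,0,0,0,0,0],[0,0,0,0,0,0,0]]}}

```text
time: 38.75
ee_pos: [0.5384, -0.4225, 0.0686]
ee_rot: [2.265, 2.174, -0.0]
ft_force: [-0.3, -0.2, 5.3]
opening: 0.058
gripper_force: 62.0
```

Call:
{"op": "carry_out", "data": {"commands": [[0,0,0,-0.4,0,0,0],[0,0,0,-1.2,0,0,0],[0,0,0,-2,0,0,0],[0,0,0,-2.5,0,0,0],[0,0,0,-2.5,0,0,0],[0,0,0,-2.5,0,0,0],[0,0,0,-2.5,0,0,0],[0,0,0,-2.5,0,0,0],[0,0,0,-2.5,0,0,0],[0,0,0,-1.5,0,0,0]]}}

```text
time: 39.58
ee_pos: [0.5382, -0.4221, 0.2716]
ee_rot: [2.265, 2.174, 0.0]
ft_force: [0.0, -0.5, -0.6]
opening: 0.056
gripper_force: 61.1
```

Run:
```python
from h import *
p,ps=snap("wrist"); X=cloud(p,ps); cv2.imwrite("pics/w9.png",p["frame"]); s=r.sense(); print(s["opening"],s["gripper_force"],s["ft_force"])
hsv=cv2.cvtColor(p["frame"],cv2.COLOR_BGR2HSV); org=(hsv[...,1]>150)&(hsv[...,0]<20); T=(X-ps[0])@ps[1]
k=org&(abs(T[...,0])<.08)&(abs(T[...,1])<.03)&(T[...,2]<.13); P=T[k]*1000; print(k.sum(),np.percentile(P,[1,50,99],axis=0))
c=P[P[:,2]<-20]; print(len(c),rect(c) if len(c)>4 else 0)
panels(X,p["frame"],(.35,.62,-.55,-.3),(.112,.13))
tomove((.579,.1557,.25),88.2)
```

```text
0.058027798860229476 61.10174775123596 [-1.2729  2.2549  0.8902]
3420 [[-36.0774  -6.0393 -96.9955]
 [ 17.3523  -0.8364 -50.0323]
 [ 45.9747   3.9796  40.3948]]
3155 (array([5.4375, 4.7394]), array([34.5367, 82.5318]), 77.26165771484375)
panel 732 (array([ 0.4238, -0.4187]), array([0.0899, 0.0066]), 87.70632934570312) z [0.1184 0.1198] ax 87.88329274184852
panel 557 (array([ 0.4994, -0.4213]), array([0.0897, 0.0061]), 87.521728515625) z [0.1187 0.1202] ax 87.66730221637827
tool yaw(y) -2.4 z [ 0.0038 -0.0038 -1.    ] pos [ 0.5385 -0.4225  0.2737] => shift cm [57.9464  1.6594  2.1702] turn z 89.44675777412715
```

View pics/w9.png

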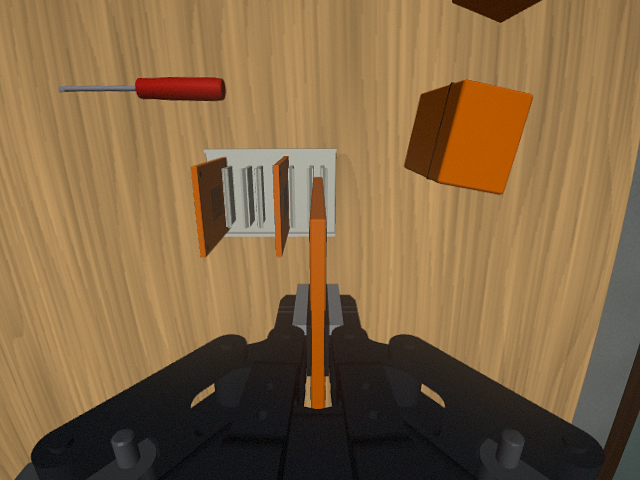

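Call:
{"op": "carry_out", "data": {"commands": [[0,0,0,0,0,0,-6.97],[0,0,0,0,0,0,-6.97],[0,0,0,0,0,0,-6.97],[0,0,0,0,0,0,-6.97],[0,0,0,0,0,0,-6.97],[0,0,0,0,0,0,-6.97],[0,0,0,0,0,0,-6.97],[0,0,0,0,0,0,-6.97],[0,0,0,0,0,0,-6.97],[0,0,0,0,0,0,-6.97]]}}

```text
time: 40.47
ee_pos: [0.538, -0.4219, 0.2676]
ee_rot: [-0.608, -3.081, -0.001]
ft_force: [-0.1, -0.3, -0.2]
opening: 0.056
gripper_force: 61.0
```

Call:
{"op": "carry_out", "data": {"commands": [[0,0,0,0,0,0,-6.97],[0,0,0,0,0,0,-6.97],[0,0,0,0,0,0,-6.97],[0,-0.1,1.5,0,0,0,0],[0,-0.1,2.5,0,0,0,0],[0,-0.15,3.5,0,0,0,0],[0,-0.15,3.5,0,0,0,0],[0,-0.15,3.5,0,0,0,0],[0,-0.15,3.5,0,0,0,0],[0,-0.15,3.5,0,0,0,0]]}}

```text
time: 41.3
ee_pos: [0.5537, -0.2057, 0.2678]
ee_rot: [-0.048, -3.14, -0.001]
ft_force: [-0.2, -0.5, -0.3]
opening: 0.061
gripper_force: 61.1
```

Call:
{"op": "carry_out", "data": {"commands": [[0,-0.15,3.5,0,0,0,0],[0,-0.15,3.5,0,0,0,0],[0,-0.15,3.5,0,0,0,0],[0,-0.15,3.5,0,0,0,0],[0,-0.15,3.5,0,0,0,0],[0,-0.15,3.5,0,0,0,0],[0,-0.15,3.5,0,0,0,0],[0,-0.15,3.5,0,0,0,0],[0,-0.15,3.5,0,0,0,0],[0,-0.15,3,0,0,0,0]]}}

```text
time: 42.13
ee_pos: [0.579, 0.1391, 0.2678]
ee_rot: [-0.047, -3.14, -0.0]
ft_force: [-0.0, -0.5, -0.9]
opening: 0.058
gripper_force: 61.0
```

Call:
{"op": "carry_out", "data": {"commands": [[0,0,1,0,0,0,0],[0,0,0.5,0,0,0,0],[0,0,0,0,0,0,0],[0,0,0,0,0,0,0],[0,0,0,0,0,0,0],[0,0,0,0,0,0,0],[0,0,0,0,0,0,0],[0,0,0,0,0,0,0],[0,0,0,0,0,0,0],[0,0,0,0,0,0,0]]}}

```text
time: 42.97
ee_pos: [0.5802, 0.1515, 0.2687]
ee_rot: [0.049, 3.141, -0.0]
ft_force: [0.3, -0.1, -1.7]
opening: 0.057
gripper_force: 61.0
```

Run:
```python
from h import *
p,ps=snap("wrist"); X=cloud(p,ps); s=r.sense(); print(s["opening"],s["gripper_force"])
tomove((.579,.1557,.157),88.2)
hsv=cv2.cvtColor(p["frame"],cv2.COLOR_BGR2HSV); w=(hsv[...,2]>120)&(hsv[...,1]<60)
n,l,st,c=cv2.connectedComponentsWithStats(sel(X,(.5,.66,0,.2),(.122,.14),w).astype(np.uint8))
for i in range(1,n):
    if st[i,4]>60: print("rib",st[i,4],rect(X[l==i]),np.median(X[l==i][:,2]))
```

```text
0.05630225128674476 61.017866134643555
tool yaw(y) 88.2 z [ 0.  0. -1.] pos [0.5801 0.1517 0.2687] => shift cm [ 0.1261  0.4    11.1707] turn z 0.04030077408462773
rib 764 (array([0.5752, 0.0332]), array([0.0089, 0.0605]), 88.40824127197266) 0.13045986502412912
rib 421 (array([0.5757, 0.0496]), array([0.0081, 0.06  ]), 88.36647033691406) 0.13230942790423658
rib 728 (array([0.5764, 0.0709]), array([0.0085, 0.0605]), 88.51404571533203) 0.13083866756629287
rib 69 (array([0.5719, 0.0841]), array([0.002, 0.05 ]), 87.08064270019531) 0.12872886730050428
rib 611 (array([0.5777, 0.1091]), array([0.008 , 0.0602]), 88.43875885009766) 0.13151149111254418
rib 126 (array([0.5785, 0.1223]), array([0.0024, 0.0603]), 89.08130645751953) 0.12858624509989885
rib 247 (array([0.5783, 0.1276]), array([0.0033, 0.0601]), 88.19344329833984) 0.13294457078892388
rib 96 (array([0.5793, 0.1608]), array([0.001 , 0.0592]), 88.74091339111328) 0.12882881896242993
rib 232 (array([0.5794, 0.1655]), array([0.0032, 0.0599]), 88.00460815429688) 0.13298115214908665
rib 69 (array([0.5617, 0.1449]), array([0.0027, 0.0251]), 87.14236450195312) 0.1323667027040641
```

Call:
{"op": "carry_out", "data": {"commands": [[0,0.1,0.4,0,0,0,0],[0,0,0,0.8,0,0,0],[0,0,0,1.5,0,0,0],[0,0,0,1.5,0,0,0],[0,0,0,1.5,0,0,0],[0,0,0,1,0,0,0],[0,0,0,0.5,0,0,0],[0,0,0,0,0,0,0],[0,0,0,0,0,0,0],[0,0,0,0,0,0,0]]}}

```text
time: 43.85
ee_pos: [0.5796, 0.1559, 0.2015]
ee_rot: [0.048, 3.14, 0.0]
ft_force: [-1.0, 0.3, -0.8]
opening: 0.057
gripper_force: 61.0
```

Run:
```python
from h import *
p,ps=snap("wrist"); print(ps[0]); cv2.imwrite("pics/w10.png",p["frame"])
```

```text
[0.5796 0.1559 0.2015]
```

View pics/w10.png

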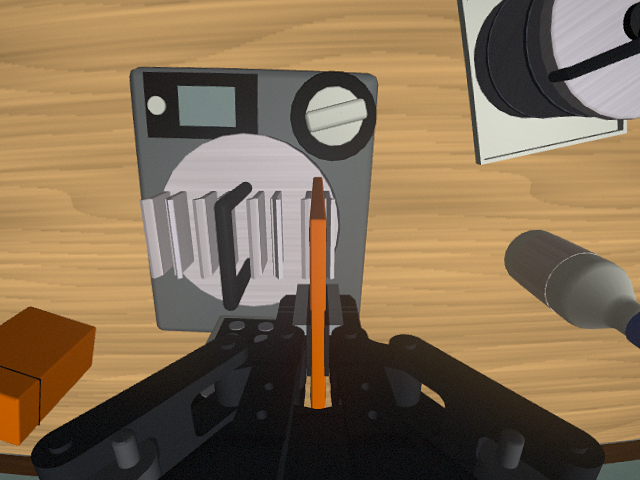

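The panel (317,200) stands over slot 3, between the ribs at columns 305 and 330. I count 16 pictures viewed, two over the limit of 14, so I'll view no more and work from numbers only.

Call:
{"op": "carry_out", "data": {"commands": [[0,0,0,0.5,0,0,0],[0,0,0,0.5,0,0,0],[0,0,0,0.5,0,0,0],[0,0,0,0.5,0,0,0],[0,0,0,0.5,0,0,0],[0,0,0,0.5,0,0,0],[0,0,0,0.4,0,0,0],[0,0,0,0.3,0,0,0],[0,0,0,0,0,0,0],[0,0,0,0,0,0,0]]}}

```text
time: 44.73
ee_pos: [0.5792, 0.1559, 0.1636]
ee_rot: [-0.048, -3.141, 0.0]
ft_force: [0.3, 0.0, -0.6]
opening: 0.06
gripper_force: 61.0
```

Call:
{"op": "carry_out", "data": {"commands": [[0,0,0,0.2,0,0,0],[0,0,0,0.2,0,0,0],[0,0,0,0.2,0,0,0],[0,0,0,0.1,0,0,0],[0,0,0,0,0,0,0],[0,0,0,0,0,0,0],[0,0,0,0,0,0,0],[0,0,0,0,0,0,0],[0,0,0,0,0,0,0],[0,0,0,0,0,0,0]]}}

```text
time: 45.57
ee_pos: [0.5793, 0.1558, 0.1567]
ee_rot: [-0.048, -3.141, 0.0]
ft_force: [0.5, -1.0, 0.5]
opening: 0.056
gripper_force: 61.3
```

Call:
{"op": "carry_out", "data": {"commands": [[0.3,0,0,0,0,0,0],[0.3,0,0,0,0,0,0],[0.3,0,0,0,0,0,0],[0.3,0,0,0,0,0,0],[0.3,0,0,0,0,0,0],[0.3,0,0,-0.6,0,0,0],[0.3,0,0,-1.5,0,0,0],[0.3,0,0,-2.5,0,0,0],[0.3,0,0,-3.5,0,0,0],[0.3,0,0,-3.5,0,0,0]]}}

```text
time: 46.4
ee_pos: [0.5786, 0.1558, 0.274]
ee_rot: [-0.048, -3.14, 0.0]
ft_force: [1.3, 0.5, 0.9]
opening: 0.298
gripper_force: 0.0
```

Call:
{"op": "carry_out", "data": {"commands": [[0.3,0,0,0,0,0,6.97],[0.3,0,0,0,0,0,6.97],[0.3,0,0,0,0,0,6.97],[0.3,0,0,0,0,0,6.97],[0.3,0,0,0,0,0,6.97],[0.3,0,0,0,0,0,6.97],[0.3,0,0,0,0,0,6.97],[0.3,0,0,0,0,0,6.97],[0.3,0,0,0,0,0,6.97],[0.3,0,0,0,0,0,6.97]]}}

```text
time: 47.23
ee_pos: [0.5792, 0.1559, 0.2732]
ee_rot: [1.842, 2.545, 0.0]
ft_force: [0.1, 0.3, 0.1]
opening: 0.303
gripper_force: 0.0
```

Run:
```python
from h import *
q,_=snap("scene"); X=cloud(q); print("scene"); panels(X,q["frame"],(.49,.66,0,.25),(.15,.22))
p,ps=snap("wrist"); X=cloud(p,ps); print(ps[0]); panels(X,p["frame"],(.49,.66,0,.25),(.195,.22))
tomove((.5,-.422,.26),-2.4)
```

```text
scene
panel 366 (array([0.5804, 0.1526]), array([0.0078, 0.088 ]), 88.05471801757812) z [0.1833 0.207 ] ax 178.31479193866844
[0.5792 0.1559 0.2732]
panel 1367 (array([0.5767, 0.1553]), array([0.0058, 0.0895]), 88.16937255859375) z [0.2063 0.208 ] ax 178.257515277976
tool yaw(y) 18.4 z [ 0.0004  0.0001 -1.    ] pos [0.5792 0.1559 0.2731] => shift cm [-52.3182 -25.7879   1.3084] turn z 20.830925255900297
```

Call:
{"op": "carry_out", "data": {"commands": [[0.3,0,0,0,0,0,6.94],[0.3,0,0,0,0,0,6.94],[0.3,0,0,0,0,0,6.94],[0.3,-3.4,-0.35,0,0,0,0],[0.3,-3.4,-0.35,0,0,0,0],[0.3,-3.4,-0.35,0,0,0,0],[0.3,-3.4,-0.35,0,0,0,0],[0.3,-3.4,-0.35,0,0,0,0],[0.3,-3.4,-0.35,0,0,0,0],[0.3,-3.4,-0.35,0,0,0,0]]}}

```text
time: 48.17
ee_pos: [0.5448, -0.0825, 0.2732]
ee_rot: [2.259, 2.183, 0.0]
ft_force: [0.6, 0.2, 0.3]
opening: 0.302
gripper_force: 0.0
```

Call:
{"op": "carry_out", "data": {"commands": [[0.3,-3.4,-0.35,0,0,0,0],[0.3,-3.4,-0.35,0,0,0,0],[0.3,-3.4,-0.35,0,0,0,0],[0.3,-3.4,-0.35,0,0,0,0],[0.3,-3.4,-0.35,0,0,0,0],[0.3,-3.4,-0.3,0,0,0,0],[0.3,-3.4,-0.3,0,0,0,0],[0.3,-3.4,-0.3,0,0,0,0],[0.3,-3.4,-0.3,0,0,0,0],[0.3,-2.9,-0.2,0,0,0,0]]}}

```text
time: 49.0
ee_pos: [0.4999, -0.4167, 0.2729]
ee_rot: [2.26, 2.182, -0.0]
ft_force: [1.2, -0.4, 0.0]
opening: 0.301
gripper_force: 0.0
```

Call:
{"op": "carry_out", "data": {"commands": [[0.3,0,0,0,0,0,0],[0.3,0,0,0,0,0,0],[0.3,0,0,0,0,0,0],[0.3,0,0,0,0,0,0],[0.3,0,0,0,0,0,0],[0.3,0,0,0,0,0,0],[0.3,0,0,0,0,0,0],[0.3,0,0,0,0,0,0],[0.3,0,0,0,0,0,0],[0.3,0,0,0,0,0,0]]}}

```text
time: 49.83
ee_pos: [0.5007, -0.4143, 0.2727]
ee_rot: [2.265, 2.177, -0.0]
ft_force: [0.4, -0.5, 1.0]
opening: 0.302
gripper_force: 0.0
```

Run:
```python
from h import *
p,ps=snap("wrist"); X=cloud(p,ps); panels(X,p["frame"],(.35,.62,-.55,-.3),(.112,.13))
tomove((.4998,-.422,.067),-2.4)
q,_=snap("top"); X=cloud(q); k=sel(X,(.3,.6,.25,.52),(.1,.2)).astype(np.uint8); c=max(cv2.findContours(k,0,1)[0],key=len)[:,0]
print("lid top",circ(rays(q,c,.13)),np.median(X[k>0][:,2]))
```

```text
panel 546 (array([ 0.4988, -0.4214]), array([0.0898, 0.005 ]), 87.7791748046875) z [0.1187 0.1201] ax 87.6798102725607
panel 660 (array([ 0.4232, -0.4187]), array([0.0894, 0.0064]), 87.66065979003906) z [0.1184 0.1201] ax 87.75644487262
tool yaw(y) -2.3 z [-0.  0. -1.] pos [ 0.5006 -0.4144  0.2727] => shift cm [-0.7658 -0.054  20.5694] turn z 0.14140538470937258
lid top (array([0.4362, 0.3685]), np.float64(0.06187724625914956)) 0.1307462489863483
```

Call:
{"op": "carry_out", "data": {"commands": [[0.3,-0.4,-0.1,1,0,0,0],[0.3,-0.35,0,2,0,0,0],[0.3,0,0,2.6,0,0,0],[0.3,0,0,2.6,0,0,0],[0.3,0,0,2.6,0,0,0],[0.3,0,0,2.6,0,0,0],[0.3,0,0,2.6,0,0,0],[0.3,0,0,2.2,0,0,0],[0.3,0,0,1.5,0,0,0],[0.3,0,0,0.8,0,0,0]]}}

```text
time: 50.77
ee_pos: [0.4982, -0.4212, 0.0645]
ee_rot: [-2.262, -2.174, -0.0]
ft_force: [-0.5, -0.2, -0.1]
opening: 0.299
gripper_force: 0.0
```

Call:
{"op": "carry_out", "data": {"commands": [[0.3,0,0,0,0,0,0],[0,0,0,0,0,0,0],[0,0,0,0,0,0,0],[0,0,0,0,0,0,0],[0,0,0,0,0,0,0],[0,0,0,0,0,0,0],[0,0,0,0,0,0,0],[0,0,0,0,0,0,0],[0,0,0,0,0,0,0],[0,0,0,0,0,0,0]]}}

```text
time: 51.6
ee_pos: [0.4997, -0.4223, 0.0687]
ee_rot: [2.264, 2.176, -0.0]
ft_force: [0.1, -1.0, 6.6]
opening: 0.056
gripper_force: 62.0
```

Call:
{"op": "carry_out", "data": {"commands": [[0,0,0,-0.4,0,0,0],[0,0,0,-1.2,0,0,0],[0,0,0,-2,0,0,0],[0,0,0,-2.5,0,0,0],[0,0,0,-2.5,0,0,0],[0,0,0,-2.5,0,0,0],[0,0,0,-2.5,0,0,0],[0,0,0,-2.5,0,0,0],[0,0,0,-2.5,0,0,0],[0,0,0,-1.5,0,0,0]]}}

```text
time: 52.43
ee_pos: [0.4994, -0.422, 0.2716]
ee_rot: [2.263, 2.175, -0.0]
ft_force: [0.6, -0.4, -0.9]
opening: 0.057
gripper_force: 61.0
```

Run:
```python
from h import *
p,ps=snap("wrist"); X=cloud(p,ps); s=r.sense(); print(s["opening"],s["gripper_force"])
hsv=cv2.cvtColor(p["frame"],cv2.COLOR_BGR2HSV); org=(hsv[...,1]>150)&(hsv[...,0]<20); T=(X-ps[0])@ps[1]
k=org&(abs(T[...,0])<.08)&(abs(T[...,1])<.03)&(T[...,2]<.13); P=T[k]*1000; print(k.sum(),np.percentile(P,[1,50,99],axis=0))
panels(X,p["frame"],(.35,.62,-.55,-.3),(.112,.13))
tomove((.5775,.0795,.27),88.2)
```

```text
0.05489301465772853 60.99868297576904
3407 [[-36.0676  -6.2875 -93.8243]
 [ 16.8265  -0.8405 -49.8917]
 [ 45.8904   3.3883  40.1198]]
panel 680 (array([ 0.4233, -0.4186]), array([0.089 , 0.0064]), 87.7901840209961) z [0.1185 0.1202] ax 87.7453194029258
tool yaw(y) -2.3 z [ 0.0036 -0.004  -1.    ] pos [ 0.4997 -0.4224  0.2737] => shift cm [50.4549  5.7862  0.2   ] turn z 89.53610549923928
```

Call:
{"op": "carry_out", "data": {"commands": [[0,0,0,0,0,0,-6.96],[0,0,0,0,0,0,-6.96],[0,0,0,0,0,0,-6.96],[0,0,0,0,0,0,-6.96],[0,0,0,0,0,0,-6.96],[0,0,0,0,0,0,-6.96],[0,0,0,0,0,0,-6.96],[0,0,0,0,0,0,-6.96],[0,0,0,0,0,0,-6.96],[0,0,0,0,0,0,-6.96]]}}

```text
time: 53.32
ee_pos: [0.4992, -0.4217, 0.2676]
ee_rot: [-0.608, -3.081, -0.002]
ft_force: [0.4, 0.8, -0.3]
opening: 0.057
gripper_force: 60.9
```

Call:
{"op": "carry_out", "data": {"commands": [[0,0,0,0,0,0,-6.96],[0,0,0,0,0,0,-6.96],[0,0,0,0,0,0,-6.96],[0,-0.4,1.5,0,0,0,0],[0,-0.4,2.5,0,0,0,0],[0,-0.4,3.5,0,0,0,0],[0,-0.4,3.5,0,0,0,0],[0,-0.4,3.5,0,0,0,0],[0,-0.4,3.5,0,0,0,0],[0,-0.4,3.5,0,0,0,0]]}}

```text
time: 54.15
ee_pos: [0.5336, -0.2054, 0.2681]
ee_rot: [-0.054, -3.141, -0.001]
ft_force: [-0.2, 0.3, -0.8]
opening: 0.06
gripper_force: 60.9
```

Call:
{"op": "carry_out", "data": {"commands": [[0,-0.4,3.5,0,0,0,0],[0,-0.4,3.5,0,0,0,0],[0,-0.4,3.5,0,0,0,0],[0,-0.4,3.5,0,0,0,0],[0,-0.4,3.5,0,0,0,0],[0,-0.4,3.5,0,0,0,0],[0,-0.4,3.5,0,0,0,0],[0,-0.4,2.5,0,0,0,0],[0,-0.2,1.4,0,0,0,0],[0,0,0,0,0,0,0]]}}

```text
time: 54.98
ee_pos: [0.5765, 0.078, 0.268]
ee_rot: [-0.047, -3.14, -0.001]
ft_force: [0.2, -0.4, -1.0]
opening: 0.058
gripper_force: 60.9
```

Call:
{"op": "carry_out", "data": {"commands": [[0,0,0,0,0,0,0],[0,0,0,0,0,0,0],[0,0,0,0,0,0,0],[0,0,0,0,0,0,0],[0,0,0,0,0,0,0],[0,0,0,0,0,0,0],[0,0,0,0,0,0,0],[0,0,0,0,0,0,0],[0,0,0,0,0,0,0],[0,0,0,0,0,0,0]]}}

```text
time: 55.82
ee_pos: [0.5768, 0.0749, 0.2687]
ee_rot: [0.049, 3.141, -0.0]
ft_force: [-0.4, -0.1, -0.3]
opening: 0.059
gripper_force: 60.9
```

Run:
```python
from h import *
p,ps=snap("wrist"); X=cloud(p,ps); s=r.sense(); print(s["opening"],s["gripper_force"])
tomove((.578,.0795,.157),88.2)
hsv=cv2.cvtColor(p["frame"],cv2.COLOR_BGR2HSV); w=(hsv[...,2]>120)&(hsv[...,1]<60)
n,l,st,c=cv2.connectedComponentsWithStats(sel(X,(.5,.66,0,.2),(.122,.14),w).astype(np.uint8))
for i in range(1,n):
    if st[i,4]>60: a,b,_=rect(X[l==i]); print("rib",st[i,4],a,b)
```

```text
0.055631548286487684 60.917311906814575
tool yaw(y) 88.2 z [-0. -0. -1.] pos [0.5768 0.0749 0.2687] => shift cm [-0.102   0.4622 11.1661] turn z 0.01628917414294051
rib 67 [0.5023 0.1602] [0.0172 0.0042]
rib 612 [0.5756 0.0331] [0.008  0.0605]
rib 126 [0.5759 0.0464] [0.0026 0.0599]
rib 240 [0.576  0.0516] [0.0034 0.06  ]
rib 99 [0.5769 0.0845] [0.0013 0.0597]
rib 229 [0.5773 0.0894] [0.003  0.0601]
rib 376 [0.5779 0.1098] [0.0063 0.0602]
rib 121 [0.5781 0.1224] [0.0018 0.0594]
rib 224 [0.578  0.1276] [0.0051 0.0601]
rib 468 [0.5788 0.1473] [0.0081 0.0595]
```

Call:
{"op": "carry_out", "data": {"commands": [[0,-0.1,0.46,0,0,0,0],[0,0,0,0.8,0,0,0],[0,0,0,1.5,0,0,0],[0,0,0,1.5,0,0,0],[0,0,0,1.5,0,0,0],[0,0,0,1,0,0,0],[0,0,0,0.5,0,0,0],[0,0,0,0,0,0,0],[0,0,0,0,0,0,0],[0,0,0,0.2,0,0,0]]}}

```text
time: 56.7
ee_pos: [0.5785, 0.0795, 0.1997]
ee_rot: [0.049, 3.139, 0.0]
ft_force: [0.6, -0.2, -0.5]
opening: 0.058
gripper_force: 60.9
```

Call:
{"op": "carry_out", "data": {"commands": [[0,0,0,0.5,0,0,0],[0,0,0,0.5,0,0,0],[0,0,0,0.5,0,0,0],[0,0,0,0.5,0,0,0],[0,0,0,0.5,0,0,0],[0,0,0,0.5,0,0,0],[0,0,0,0.4,0,0,0],[0,0,0,0.3,0,0,0],[0,0,0,0,0,0,0],[0,0,0,0,0,0,0]]}}

```text
time: 57.53
ee_pos: [0.578, 0.0795, 0.1616]
ee_rot: [-0.049, -3.141, -0.0]
ft_force: [0.2, 0.1, -1.0]
opening: 0.06
gripper_force: 60.9
```

Call:
{"op": "carry_out", "data": {"commands": [[0,0,0,0.2,0,0,0],[0,0,0,0.2,0,0,0],[0,0,0,0.1,0,0,0],[0,0,0,0,0,0,0],[0,0,0,0,0,0,0],[0,0,0,0,0,0,0],[0,0,0,0,0,0,0],[0,0,0,0,0,0,0],[0,0,0,0,0,0,0],[0,0,0,0,0,0,0]]}}

```text
time: 58.37
ee_pos: [0.578, 0.0795, 0.1567]
ee_rot: [0.049, 3.141, -0.0]
ft_force: [-0.5, -0.7, 0.0]
opening: 0.056
gripper_force: 61.2
```

Call:
{"op": "carry_out", "data": {"commands": [[0.3,0,0,0,0,0,0],[0.3,0,0,0,0,0,0],[0.3,0,0,0,0,0,0],[0.3,0,0,0,0,0,0],[0.3,0,0,0,0,0,0],[0.3,0,0,-0.6,0,0,0],[0.3,0,0,-1.5,0,0,0],[0.3,0,0,-2.5,0,0,0],[0.3,0,0,-3.5,0,0,0],[0.3,0,0,-3.5,0,0,0]]}}

```text
time: 59.2
ee_pos: [0.5774, 0.0795, 0.2741]
ee_rot: [-0.049, -3.14, 0.0]
ft_force: [1.8, 0.4, -0.0]
opening: 0.301
gripper_force: 0.0
```

Call:
{"op": "carry_out", "data": {"commands": [[0.3,0,0,0,0,0,6.96],[0.3,0,0,0,0,0,6.96],[0.3,0,0,0,0,0,6.96],[0.3,0,0,0,0,0,6.96],[0.3,0,0,0,0,0,6.96],[0.3,0,0,0,0,0,6.96],[0.3,0,0,0,0,0,6.96],[0.3,0,0,0,0,0,6.96],[0.3,0,0,0,0,0,6.96],[0.3,0,0,0,0,0,6.96]]}}

```text
time: 60.03
ee_pos: [0.578, 0.0795, 0.2732]
ee_rot: [1.84, 2.546, 0.0]
ft_force: [-0.3, 0.4, 0.4]
opening: 0.297
gripper_force: 0.0
```

Call:
{"op": "carry_out", "data": {"commands": [[0.3,0,0,0,0,0,6.96],[0.3,0,0,0,0,0,6.96],[0.3,0,0,0,0,0,6.96],[0.3,-3.36,-0.89,0,0,0,0],[0.3,-3.36,-0.89,0,0,0,0],[0.3,-3.36,-0.89,0,0,0,0],[0.3,-3.36,-0.89,0,0,0,0],[0.3,-3.36,-0.89,0,0,0,0],[0.3,-3.36,-0.89,0,0,0,0],[0.3,-3.36,-0.89,0,0,0,0]]}}

```text
time: 60.87
ee_pos: [0.5057, -0.1545, 0.2734]
ee_rot: [2.264, 2.177, 0.0]
ft_force: [0.5, 0.1, -1.0]
opening: 0.3
gripper_force: 0.0
```

Call:
{"op": "carry_out", "data": {"commands": [[0.3,-3.36,-0.89,0,0,0,0],[0.3,-3.36,-0.89,0,0,0,0],[0.3,-3.36,-0.89,0,0,0,0],[0.3,-3.36,-0.89,0,0,0,0],[0.3,-3.36,-0.89,0,0,0,0],[0.3,-3.36,-0.89,0,0,0,0],[0.3,-3.36,-0.89,0,0,0,0],[0.3,-3.36,-0.89,0,0,0,0],[0.3,0,0,0,0,0,0],[0.3,0,0,0,0,0,0]]}}

```text
time: 61.7
ee_pos: [0.4238, -0.4205, 0.2723]
ee_rot: [-2.268, -2.173, -0.0]
ft_force: [0.2, 1.3, -1.1]
opening: 0.299
gripper_force: 0.0
```

Call:
{"op": "carry_out", "data": {"commands": [[0.3,0,0,0,0,0,0],[0.3,0,0,0,0,0,0],[0.3,0,0,0,0,0,0],[0.3,0,0,0,0,0,0],[0.3,0,0,0,0,0,0],[0.3,0,0,0,0,0,0],[0.3,0,0,0,0,0,0],[0.3,0,0,0,0,0,0],[0.3,0,0,0,0,0,0],[0.3,0,0,0,0,0,0]]}}

```text
time: 62.53
ee_pos: [0.4247, -0.4189, 0.2726]
ee_rot: [-2.265, -2.177, 0.0]
ft_force: [-0.0, 0.5, -0.3]
opening: 0.299
gripper_force: 0.0
```

Run:
```python
from h import *
p,ps=snap("wrist"); X=cloud(p,ps); panels(X,p["frame"],(.35,.62,-.55,-.3),(.112,.13))
tomove((.4242,-.4195,.067),-2.4)
q,_=snap("scene"); X=cloud(q); print("scene"); panels(X,q["frame"],(.49,.66,0,.25),(.15,.22))
q,_=snap("top"); X=cloud(q);print("top"); panels(X,q["frame"],(.49,.66,0,.25),(.195,.22))
k=sel(X,(.3,.6,.25,.52),(.1,.2)).astype(np.uint8); c=max(cv2.findContours(k,0,1)[0],key=len)[:,0]
print("lid top",circ(rays(q,c,.13)),np.median(X[k>0][:,2]))
k=sel(X,(.3,.6,.25,.52),(.155,.2)); P=X[k]; print("bar",rect(P),axis(P)[0])
```

```text
panel 552 (array([ 0.4231, -0.4189]), array([0.0893, 0.005 ]), 87.7499008178711) z [0.1187 0.1202] ax 87.64982855870777
tool yaw(y) -2.3 z [ 0.      0.0001 -1.    ] pos [ 0.4247 -0.4189  0.2727] => shift cm [-0.0643 -0.0452 20.5662] turn z 0.13120484604701232
scene
panel 350 (array([0.5802, 0.1522]), array([0.0069, 0.087 ]), 88.3258056640625) z [0.1825 0.2077] ax 178.237469654286
panel 373 (array([0.58  , 0.0875]), array([0.0301, 0.0857]), 88.06720733642578) z [0.1827 0.2076] ax 178.87438813078202
top
panel 69 (array([0.5765, 0.1545]), array([0.0049, 0.0861]), 88.45093536376953) z [0.206  0.2147] ax 178.9131981050389
panel 55 (array([0.5755, 0.0778]), array([0.004 , 0.0889]), 87.8983383178711) z [0.2056 0.2132] ax 177.87450555887563
lid top (array([0.4361, 0.3683]), np.float64(0.06199065661453703)) 0.13072890874293608
bar (array([0.4371, 0.3694]), array([0.0173, 0.1125]), 35.0401725769043) 124.13684892333634
```

Call:
{"op": "carry_out", "data": {"commands": [[0.3,0,-0.07,1,0,0,0],[0.3,0,0,2,0,0,0],[0.3,0,0,2.6,0,0,0],[0.3,0,0,2.6,0,0,0],[0.3,0,0,2.6,0,0,0],[0.3,0,0,2.6,0,0,0],[0.3,0,0,2.6,0,0,0],[0.3,0,0,2.2,0,0,0],[0.3,0,0,1.5,0,0,0],[0.3,0,0,0.8,0,0,0]]}}

```text
time: 63.52
ee_pos: [0.4233, -0.4181, 0.0655]
ee_rot: [-2.263, -2.175, -0.001]
ft_force: [0.6, -0.1, 0.8]
opening: 0.3
gripper_force: 0.0
```

Call:
{"op": "carry_out", "data": {"commands": [[0.3,0,0,0,0,0,0],[0,0,0,0,0,0,0],[0,0,0,0,0,0,0],[0,0,0,0,0,0,0],[0,0,0,0,0,0,0],[0,0,0,0,0,0,0],[0,0,0,0,0,0,0],[0,0,0,0,0,0,0],[0,0,0,0,0,0,0],[0,0,0,0,0,0,0]]}}

```text
time: 64.35
ee_pos: [0.4244, -0.4194, 0.0689]
ee_rot: [2.263, 2.176, -0.0]
ft_force: [-0.5, 0.3, 6.1]
opening: 0.056
gripper_force: 61.1
```

Call:
{"op": "carry_out", "data": {"commands": [[0,0,0,-0.4,0,0,0],[0,0,0,-1.2,0,0,0],[0,0,0,-2,0,0,0],[0,0,0,-2.5,0,0,0],[0,0,0,-2.5,0,0,0],[0,0,0,-2.5,0,0,0],[0,0,0,-2.5,0,0,0],[0,0,0,-2.5,0,0,0],[0,0,0,-2.5,0,0,0],[0,0,0,-1.5,0,0,0]]}}

```text
time: 65.18
ee_pos: [0.4241, -0.4189, 0.2717]
ee_rot: [2.263, 2.175, -0.0]
ft_force: [0.5, -0.2, -0.2]
opening: 0.056
gripper_force: 60.2
```

Run:
```python
from h import *
p,ps=snap("wrist"); X=cloud(p,ps); s=r.sense(); print(s["opening"],s["gripper_force"])
hsv=cv2.cvtColor(p["frame"],cv2.COLOR_BGR2HSV); org=(hsv[...,1]>150)&(hsv[...,0]<20); T=(X-ps[0])@ps[1]
k=org&(abs(T[...,0])<.08)&(abs(T[...,1])<.03)&(T[...,2]<.13); P=T[k]*1000; print(k.sum(),np.percentile(P,[1,50,99],axis=0))
tomove((.5765,.0415,.27),88.2)
```

```text
0.05742815937481411 60.28227210044861
3413 [[ -36.2266   -6.5215 -102.7006]
 [  16.6294   -0.8422  -49.7321]
 [  45.1043    4.4223   40.7749]]
tool yaw(y) -2.3 z [ 0.0034 -0.0045 -1.    ] pos [ 0.4244 -0.4194  0.2737] => shift cm [46.655  13.3731  0.2186] turn z 89.5362982205919
```

Call:
{"op": "carry_out", "data": {"commands": [[0,0,0,0,0,0,-6.96],[0,0,0,0,0,0,-6.96],[0,0,0,0,0,0,-6.96],[0,0,0,0,0,0,-6.96],[0,0,0,0,0,0,-6.96],[0,0,0,0,0,0,-6.96],[0,0,0,0,0,0,-6.96],[0,0,0,0,0,0,-6.96],[0,0,0,0,0,0,-6.96],[0,0,0,0,0,0,-6.96]]}}

```text
time: 66.07
ee_pos: [0.4238, -0.4186, 0.268]
ee_rot: [-0.608, -3.081, -0.001]
ft_force: [-0.4, 0.6, -1.3]
opening: 0.058
gripper_force: 60.2
```

Call:
{"op": "carry_out", "data": {"commands": [[0,0,0,0,0,0,-6.96],[0,0,0,0,0,0,-6.96],[0,0,0,0,0,0,-6.96],[0,-0.5,1.6,0,0,0,0],[0,-0.8,2.5,0,0,0,0],[0,-1,3.4,0,0,0,0],[0,-1,3.4,0,0,0,0],[0,-1,3.4,0,0,0,0],[0,-1,3.4,0,0,0,0],[0,-1,3.4,0,0,0,0]]}}

```text
time: 66.9
ee_pos: [0.4934, -0.2075, 0.2684]
ee_rot: [-0.053, -3.141, -0.001]
ft_force: [0.5, -0.1, -0.6]
opening: 0.054
gripper_force: 60.2
```

Call:
{"op": "carry_out", "data": {"commands": [[0,-1,3.4,0,0,0,0],[0,-1,3.4,0,0,0,0],[0,-1,3.4,0,0,0,0],[0,-1,3.4,0,0,0,0],[0,-1,3.4,0,0,0,0],[0,-1,3.4,0,0,0,0],[0,-1,2.8,0,0,0,0],[0,-0.5,2,0,0,0,0],[0,0,0,0,0,0,0],[0,0,0,0,0,0,0]]}}

```text
time: 67.73
ee_pos: [0.5759, 0.0412, 0.2681]
ee_rot: [-0.048, -3.14, 0.0]
ft_force: [-0.0, -0.4, -1.2]
opening: 0.055
gripper_force: 60.2
```

Call:
{"op": "carry_out", "data": {"commands": [[0,0,0,0,0,0,0],[0,0,0,0,0,0,0],[0,0,0,0,0,0,0],[0,0,0,0,0,0,0],[0,0,0,0,0,0,0],[0,0,0,0,0,0,0],[0,0,0,0,0,0,0],[0,0,0,0,0,0,0],[0,0,0,0,0,0,0],[0,0,0,0,0,0,0]]}}

```text
time: 68.57
ee_pos: [0.5763, 0.0396, 0.2687]
ee_rot: [0.049, 3.141, 0.0]
ft_force: [0.1, 0.5, -0.8]
opening: 0.058
gripper_force: 60.2
```

Run:
```python
from h import *
p,ps=snap("wrist"); X=cloud(p,ps)
tomove((.5768,.0415,.157),88.2)
hsv=cv2.cvtColor(p["frame"],cv2.COLOR_BGR2HSV); w=(hsv[...,2]>120)&(hsv[...,1]<60)
n,l,st,c=cv2.connectedComponentsWithStats(sel(X,(.5,.66,0,.2),(.122,.14),w).astype(np.uint8))
for i in range(1,n):
    if st[i,4]>60: a,b,_=rect(X[l==i]); print("rib",st[i,4],a,b)
```

```text
tool yaw(y) 88.2 z [-0.  0. -1.] pos [0.5764 0.0397 0.2687] => shift cm [-0.0394  0.1848 11.1662] turn z 0.0143074534201304
rib 62 [0.5021 0.1617] [0.0202 0.0034]
rib 208 [0.5754 0.0315] [0.0044 0.0604]
rib 506 [0.5766 0.0711] [0.0077 0.0604]
rib 247 [0.5759 0.05  ] [0.0065 0.0599]
rib 331 [0.5784 0.1253] [0.0079 0.0608]
rib 431 [0.5786 0.1466] [0.0085 0.0602]
```

Call:
{"op": "carry_out", "data": {"commands": [[0,-0.04,0.18,0,0,0,0],[0,0,0,0.8,0,0,0],[0,0,0,1.5,0,0,0],[0,0,0,1.5,0,0,0],[0,0,0,1.5,0,0,0],[0,0,0,1,0,0,0],[0,0,0,0.5,0,0,0],[0,0,0,0,0,0,0],[0,0,0,0,0,0,0],[0,0,0,0.2,0,0,0]]}}

```text
time: 69.45
ee_pos: [0.5774, 0.0414, 0.1997]
ee_rot: [0.049, 3.139, -0.0]
ft_force: [0.0, 0.2, -0.3]
opening: 0.059
gripper_force: 60.2
```

Call:
{"op": "carry_out", "data": {"commands": [[0,0,0,0.5,0,0,0],[0,0,0,0.5,0,0,0],[0,0,0,0.5,0,0,0],[0,0,0,0.5,0,0,0],[0,0,0,0.5,0,0,0],[0,0,0,0.5,0,0,0],[0,0,0,0.4,0,0,0],[0,0,0,0.3,0,0,0],[0,0,0,0,0,0,0],[0,0,0,0,0,0,0]]}}

```text
time: 70.28
ee_pos: [0.5767, 0.0414, 0.1616]
ee_rot: [-0.049, -3.141, -0.0]
ft_force: [-0.0, 0.8, -0.6]
opening: 0.06
gripper_force: 60.2
```

Call:
{"op": "carry_out", "data": {"commands": [[0,0,0,0.2,0,0,0],[0,0,0,0.2,0,0,0],[0,0,0,0.1,0,0,0],[0,0,0,0,0,0,0],[0,0,0,0,0,0,0],[0,0,0,0,0,0,0],[0,0,0,0,0,0,0],[0,0,0,0,0,0,0],[0,0,0,0,0,0,0],[0,0,0,0,0,0,0]]}}

```text
time: 71.12
ee_pos: [0.5768, 0.0414, 0.1568]
ee_rot: [0.049, 3.141, -0.0]
ft_force: [-1.7, -0.1, 3.3]
opening: 0.056
gripper_force: 60.6
```

Call:
{"op": "carry_out", "data": {"commands": [[0.3,0,0,0,0,0,0],[0.3,0,0,0,0,0,0],[0.3,0,0,0,0,0,0],[0.3,0,0,0,0,0,0],[0.3,0,0,0,0,0,0],[0.3,0,0,-0.6,0,0,0],[0.3,0,0,-1.5,0,0,0],[0.3,0,0,-2.5,0,0,0],[0.3,0,0,-3.5,0,0,0],[0.3,0,0,-3.5,0,0,0]]}}

```text
time: 71.95
ee_pos: [0.5762, 0.0415, 0.274]
ee_rot: [-0.049, -3.14, -0.0]
ft_force: [0.6, -0.6, 0.1]
opening: 0.296
gripper_force: 0.0
```

Call:
{"op": "carry_out", "data": {"commands": [[0.5,0,0,0,0,0,6.7],[0.6,0,0,0,0,0,6.7],[0.6,0,0,0,0,0,6.7],[0.6,0,0,0,0,0,6.7],[0.6,0,0,0,0,0,6.7],[0.6,0,0,0,0,0,6.7],[0.6,0,0,0,0,0,6.7],[0.6,0,0,0,0,0,6.7],[0.6,2.9,0.59,0,0,0,0],[0.6,2.9,0.59,0,0,0,0]]}}

```text
time: 72.78
ee_pos: [0.5537, 0.0954, 0.2726]
ee_rot: [-1.465, -2.779, 0.0]
ft_force: [-0.5, 1.4, -0.5]
opening: 0.607
gripper_force: 0.0
```

Call:
{"op": "carry_out", "data": {"commands": [[0.6,2.9,0.59,0,0,0,0],[0.6,2.9,0.59,0,0,0,0],[0.6,2.9,0.59,0,0,0,0],[0.6,2.9,0.59,0,0,0,0],[0.6,2.9,0.59,0,0,0,0],[0.6,2.9,0.59,0,0,0,0],[0.6,2.9,0.59,0,0,0,0],[0.6,2.9,0.59,0,0,0,0],[0.6,2.9,0.59,0,0,0,0],[0.6,2.9,0.59,0,0,0,0]]}}

```text
time: 73.62
ee_pos: [0.4366, 0.3693, 0.2733]
ee_rot: [1.46, 2.781, 0.001]
ft_force: [0.7, -0.2, 0.6]
opening: 0.602
gripper_force: 0.0
```

Call:
{"op": "carry_out", "data": {"commands": [[0.6,0,0,0,0,0,0],[0.6,0,0,0,0,0,0],[0.6,0,0,0,0,0,0],[0.6,0,0,0,0,0,0],[0.6,0,0,0,0,0,0],[0.6,0,0,0,0,0,0],[0.6,0,0,0,0,0,0],[0.6,0,0,0,0,0,0],[0.6,0,0,0,0,0,0],[0.6,0,0,0,0,0,0]]}}

```text
time: 74.45
ee_pos: [0.4375, 0.3679, 0.2727]
ee_rot: [1.46, 2.782, -0.0]
ft_force: [-0.3, 0.3, -0.2]
opening: 0.599
gripper_force: 0.0
```

```bash
cat >> h.py <<'E'
def canwrist():
    p,ps=snap("wrist"); X=cloud(p,ps); hsv=cv2.cvtColor(p["frame"],cv2.COLOR_BGR2HSV)
    k=sel(X,(.3,.6,.25,.5),(.165,.2)); P=X[k]; print("bar",k.sum(),rect(P) if k.sum()>10 else 0,axis(P)[0] if k.sum()>10 else 0)
    k=sel(X,(.3,.6,.25,.5),(.115,.145)).astype(np.uint8); c=max(cv2.findContours(k,0,1)[0],key=len)[:,0]
    print("lid",k.sum(),cv2.minEnclosingCircle(np.float32(X[k>0][:,:2])),np.median(X[k>0][:,2]))
    k=sel(X,(.3,.6,.25,.5),(-.005,.02),(hsv[...,1]<40)&(hsv[...,2]>120)); print("tray",k.sum(),rect(X[k]))
E
python3 - <<'E'
from h import *
canwrist(); tomove((.4366,.369,.130),34.6)
q,_=snap("top"); X=cloud(q);print("top"); panels(X,q["frame"],(.49,.66,0,.25),(.195,.22))
E
```

```text
bar 2051 (array([0.436 , 0.3701]), array([0.0156, 0.1021]), 34.22557830810547) 123.90836372181728
lid 11942 ((0.4344028830528259, 0.3696892559528351), 0.0656798928976059) 0.1307629046825537
tray 5271 (array([0.4084, 0.3838]), array([0.2429, 0.1588]), 9.177689552307129)
tool yaw(y) 34.6 z [-0. -0. -1.] pos [0.4374 0.368  0.2727] => shift cm [ 0.1321 -0.0086 14.268 ] turn z 0.007269184808549767
top
panel 71 (array([0.5767, 0.1542]), array([0.0049, 0.087 ]), 88.2893295288086) z [0.2061 0.2127] ax 178.87340618284483
panel 55 (array([0.5751, 0.0778]), array([0.004 , 0.0874]), 87.91020202636719) z [0.2059 0.2117] ax 177.73519637087176
panel 69 (array([0.5751, 0.0403]), array([0.0889, 0.0055]), 0.9709166884422302) z [0.2069 0.213 ] ax 178.69762100313534
```

Call:
{"op": "carry_out", "data": {"commands": [[0.6,0.1,0,1,0,0,0],[0.6,0,0,1.8,0,0,0],[0.6,0,0,1.8,0,0,0],[0.6,0,0,1.8,0,0,0],[0.6,0,0,1.8,0,0,0],[0.6,0,0,1.8,0,0,0],[0.6,0,0,1.7,0,0,0],[0.6,0,0,1.4,0,0,0],[0.6,0,0,1,0,0,0],[0.6,0,0,0,0,0,0]]}}

```text
time: 75.38
ee_pos: [0.4357, 0.3683, 0.1292]
ee_rot: [-1.459, -2.78, 0.005]
ft_force: [0.4, 0.1, -1.2]
opening: 0.599
gripper_force: 0.0
```

Call:
{"op": "carry_out", "data": {"commands": [[0,0,0,0,0,0,0],[0,0,0,0,0,0,0],[0,0,0,0,0,0,0],[0,0,0,0,0,0,0],[0,0,0,0,0,0,0],[0,0,0,0,0,0,0],[0,0,0,0,0,0,0],[0,0,0,0,0,0,0],[0,0,0,0,0,0,0],[0,0,0,0,0,0,0]]}}

```text
time: 76.22
ee_pos: [0.4374, 0.3693, 0.1328]
ee_rot: [1.46, 2.781, 0.003]
ft_force: [-0.0, 0.7, 6.3]
opening: 0.164
gripper_force: 58.7
```

Call:
{"op": "carry_out", "data": {"commands": [[0,0,0,-0.1,0,0,0],[0,0,0,-0.2,0,0,0],[0,0,0,-0.3,0,0,0],[0,0,0,-0.2,0,0,0],[0,0,0,-0.1,0,0,0],[0,0,0,0,0,0,0],[0,0,0,0,0,0,0],[0,0,0,0,0,0,0],[0,0,0,0,0,0,0],[0,0,0,0,0,0,0]]}}

```text
time: 77.05
ee_pos: [0.4367, 0.3688, 0.1406]
ee_rot: [-1.46, -2.782, 0.0]
ft_force: [0.0, -0.7, -6.2]
opening: 0.162
gripper_force: 58.6
```

Run:
```python
from h import *
t,R=pose(); tomove(t+[.0113,.0178,0]); s=r.sense(); print(s["opening"],s["gripper_force"],s["ft_force"])
```

```text
tool yaw(y) 34.6 z [-0.0002 -0.0001 -1.    ] pos [0.4367 0.3688 0.1406] => shift cm [ 0.8231  1.9411 -0.0005] turn z None
0.16190585928946302 58.560547828674316 [ 0.0489 -0.6644 -6.2104]
```

Lifted 8 mm (−6.2 N). Shift back to the centre, lower, release and withdraw.

Call:
{"op": "carry_out", "data": {"commands": [[0,0.1,0.2,0,0,0,0],[0,0.15,0.4,0,0,0,0],[0,0.2,0.45,0,0,0,0],[0,0.2,0.45,0,0,0,0],[0,0.15,0.4,0,0,0,0],[0,0,0,0,0,0,0],[0,0,0,0.2,0,0,0],[0,0,0,0.2,0,0,0],[0,0,0,0.2,0,0,0],[0,0,0,0,0,0,0]]}}

```text
time: 77.88
ee_pos: [0.4476, 0.386, 0.1341]
ee_rot: [-1.46, -2.781, 0.001]
ft_force: [0.1, -0.0, -7.4]
opening: 0.163
gripper_force: 58.6
```

Call:
{"op": "carry_out", "data": {"commands": [[0,0,0,0.1,0,0,0],[0,0,0,0.1,0,0,0],[0,0,0,0.05,0,0,0],[0,0,0,0,0,0,0],[0,0,0,0,0,0,0],[0,0,0,0,0,0,0],[0,0,0,0,0,0,0],[0,0,0,0,0,0,0],[0,0,0,0,0,0,0],[0,0,0,0,0,0,0]]}}

```text
time: 78.72
ee_pos: [0.4482, 0.3862, 0.1328]
ee_rot: [1.46, 2.781, 0.001]
ft_force: [-1.7, -3.7, 6.1]
opening: 0.163
gripper_force: 59.8
```

Call:
{"op": "carry_out", "data": {"commands": [[0.7,0,0,-0.05,0,0,0],[0.7,0,0,0,0,0,0],[0.7,0,0,0,0,0,0],[0.7,0,0,0,0,0,0],[0.7,0,0,0,0,0,0],[0.7,0,0,0,0,0,0],[0.7,0,0,0,0,0,0],[0.7,0,0,-0.8,0,0,0],[0.7,0,0,-1.5,0,0,0],[0.7,0,0,-2.5,0,0,0]]}}

```text
time: 79.55
ee_pos: [0.447, 0.3857, 0.1798]
ee_rot: [-1.459, -2.78, 0.005]
ft_force: [-0.2, -0.3, -0.4]
opening: 0.7
gripper_force: 0.0
```

Call:
{"op": "carry_out", "data": {"commands": [[0.7,0,0,-2.5,0,0,0],[0.7,0,0,-2.5,0,0,0],[0.7,0,0,-2.5,0,0,0],[0.7,0,0,-1.5,0,0,0],[0.7,3,-2,0,0,0,0],[0.7,3,-2,0,0,0,0],[0.7,3,-2,0,0,0,0],[0.7,0,0,0,0,0,0],[0.7,0,0,0,0,0,0],[0.7,0,0,0,0,0,0]]}}

```text
time: 80.38
ee_pos: [0.3475, 0.4263, 0.2713]
ee_rot: [1.459, 2.782, 0.001]
ft_force: [-0.7, -0.4, 0.6]
opening: 0.704
gripper_force: 0.0
```

Run:
```python
from h import *
print(pose()[0])
for nm in ("top","scene"):
    q,_=snap(nm); X=cloud(q); print(nm); panels(X,q["frame"],(.49,.66,0,.25),(.195,.22) if nm=="top" else (.15,.22))
    k=sel(X,(.3,.6,.25,.52),(.1,.2)).astype(np.uint8); c=max(cv2.findContours(k,0,1)[0],key=len)[:,0]
    k2=sel(X,(.3,.6,.25,.52),(.12,.14)); print("lid",circ(rays(q,c,.13)),np.median(X[k2][:,2]),cv2.minEnclosingCircle(np.float32(X[k2][:,:2])))
    k=sel(X,(.45,.53,.13,.21),(.112,.14)); print("knob",k.sum(),rect(X[k]),axis(X[k])[0])
    k=sel(X,(.49,.66,.0,.2),(.09,.105)); print("foot",rect(X[k]),np.median(X[k][:,2]))
    for n,b in dict(c1=(.66,.8,-.26,-.1),c2=(.6,.74,-.43,-.27)).items():
        k=sel(X,b,(.12,.145)); print(n,rect(X[k]))
    if nm=="top":
        d=pickle.load(open("a.pkl","rb"))["top"]; Y=cloud(d)
        for n,b in dict(c1=(.66,.8,-.26,-.1),c2=(.6,.74,-.43,-.27)).items(): print("start",n,rect(Y[sel(Y,b,(.12,.145))]))
```

```text
[0.3475 0.4263 0.2713]
top
panel 69 (array([0.5777, 0.1544]), array([0.0048, 0.0886]), 88.79017639160156) z [0.2056 0.2124] ax 179.2847955619432
panel 53 (array([0.5755, 0.0778]), array([0.004 , 0.0862]), 87.83497619628906) z [0.2063 0.212 ] ax 177.8793390164215
panel 71 (array([0.5752, 0.0403]), array([0.0897, 0.0053]), 1.1275938749313354) z [0.2058 0.2102] ax 178.72251294923058
lid (array([0.4467, 0.3851]), np.float64(0.06199290271508334)) 0.12991997511828735 ((0.4467279016971588, 0.38448742032051086), 0.06460543721914291)
knob 84 (array([0.4945, 0.1698]), array([0.0145, 0.0414]), 13.727132797241211) 102.75047863211984
foot (array([0.5698, 0.1066]), array([0.1607, 0.1741]), 81.45220947265625) 0.09654936034844089
c1 (array([ 0.7433, -0.1833]), array([0.0899, 0.0695]), 69.81368255615234)
c2 (array([ 0.6888, -0.3613]), array([0.0916, 0.0679]), 77.43206787109375)
start c1 (array([ 0.7442, -0.1838]), array([0.0901, 0.0674]), 69.37666320800781)
start c2 (array([ 0.6886, -0.3611]), array([0.0915, 0.0675]), 79.54911804199219)
scene
panel 354 (array([0.5808, 0.1521]), array([0.0088, 0.0848]), 87.91254425048828) z [0.1828 0.2073] ax 178.45247386777532
panel 369 (array([0.5795, 0.0873]), array([0.0286, 0.0877]), 87.70394134521484) z [0.1828 0.2076] ax 178.92151175205206
panel 350 (array([0.5779, 0.0385]), array([0.008 , 0.0886]), 89.03785705566406) z [0.1847 0.2078] ax 178.74799122688466
lid (array([0.4528, 0.3811]), np.float64(0.07310891908473235)) 0.1296740652602912 ((0.44897279143333435, 0.38468286395072937), 0.06605658680200577)
knob 75 (array([0.4959, 0.168 ]), array([0.0149, 0.0411]), 14.299215316772461) 102.93994021139098
foot (array([0.5614, 0.0919]), array([0.1257, 0.1789]), 69.90103912353516) 0.09619144229948952
c1 (array([ 0.7447, -0.1824]), array([0.0889, 0.0662]), 69.12370300292969)
c2 (array([ 0.6897, -0.3605]), array([0.0902, 0.0669]), 77.81458282470703)
```

Everything checks out: can at (0.447, 0.385), three panels down in their slots, knob at about 1.28 rad, cases unmoved. Handing in.

```bash
python3 -c "
from bench import sign_off
print(sign_off())"
```

```text
the job is handed in; nothing more can be done
None
```

The changeover is done and handed in, though no verdict came back: the can is centred in the tray after being knocked aside and put back, the rack is on the turntable, the knob is at about 1.28 rad, and all three panels present are in slots 0, 1 and 3. The cases did not move, the bottle and screwdriver were not measured again, and I viewed 16 pictures, two over the limit of 14.

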